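Unstack the stamp moulds and take out the cast stamp

ROBOT

A 7-joint arm with a two-finger parallel gripper is mounted at the origin on a cart in front of the work surface, level with it; the furniture and walls round the work are solid. World frame = base frame: x ahead of the robot, y to its left, z up, the work surface at z = 0. Lengths are in m, angles in rad, forces in N, time in s.
With the tool pointing down it reaches from about 0.4 to 0.85 m from the base axis. Payload 4.5 kg.
Tool frame: the origin (TCP) lies between the finger pads; the fingertips stand r.tip_reach ahead of it and the grasp point (between the pads) lies 3 mm ahead of it (r.tip_reach is the distance from the TCP to the fingertips, in m); z points along the fingers, y is the line along which they close (so a half turn about z gives the same grasp; the last joint's range is limited). The gripper opens to 88 mm and grips with 3 to 60 N. Pads are 18 mm wide; open, the fingers measure 123 mm over their backs; the gripper's body (75 mm by 187 mm) begins 45 mm behind the grasp point.
Start: joints at [1.245, 0.689, -0.195, 1.565, 0.157, 0.902, -0.215], TCP at [0.22, -0.585, 0.261] pointing down, gripper open.
Joint ranges: [-3.01, 3.01], [-0.46, 2.08], [-1.47, 1.51], [0.13, 2.56], [-1, 4.14], [0.04, 2.09], [-2.66, 2.66]. Speed limits (rad/s): [2.57, 2.57, 3.14, 3.14, 3.14, 3.14, 3.14].

INTERFACE

Orientations are given as a unit quaternion [x, y, z, w].
In Python, from plant import r gives the robot as it stands.
- The arm moves only by the tool step_arm, never from a script. Its argument "motion" is a list of rows, each an object with "dp": the shift along the tool's x, y, z in mm, a list of three; "twist": the turn, a rotation vector about the tool's x, y, z in rad, a list of three; "hand": the opening, from -1 (shut) to 1 (fully open). In form: [{"dp": [dx, dy, dz], "twist": [rx, ry, rz], "hand": hand}, ...]. A call has 1 to 5 rows; each row is the pose to reach, as a shift and turn from the pose commanded when the call began, along the tool's axes at that moment; what a row does not reach only later rows make up. A row lasts 1/8 s, in which the tool goes at most 62.5 mm and 10.7 degrees, less where a joint would pass 70% of its speed; a pose out of reach is approached as far as the arm can. A call with a gripper value outside its range is refused whole. The fingers move at their own pace and stop on an object; "force" is the grip in N (left out, the last holds). Time passes only in rows, so rows that repeat a pose let the fingers close. It gives the time, the measured TCP pose, the force, the opening and the grip force at its end, in the units of the state.
- r.get_state(): the state, without advancing time (a new reading comes with each control period).
- r.snapshot(name): name is "scene" or "side" or "wrist"; returns a dict with "pixels" (384x512x3 uint8, red, green, blue), "depth" (384x512 float32, m along the optical axis (not along the pixel's ray), 0 where there is no reading), "fx", "fy", "cx", "cy" (pixels), "xyz" and "orientation" of the camera in the world; the wrist camera has in their place "mount" (4x4, takes a point from camera to tool coordinates, whose origin is the TCP and whose axes are the flange's). Camera axes: x right, y down, z forward; pixel columns grow to the right and rows downward; lengths in m; the calibration is good to about 2 mm. The wrist camera is an equidistant fisheye: a pixel r from the principal point sees the ray r / f radians off the axis. A picture is of the moment at which its call begins: read the wrist's pose just before it.
- r.finish_job(): hands the job in; it is judged then, once.
Trained networks look in the newest picture that a camera, given by its name, has taken for a name from the list of things; names that differ only in an ending like _2 or _b are one class to them, and where a whole thing is asked for, a point or a joint stands for the part that bears it (a point fixed in the world has none). Each returns a list of dicts, best first, with "score" (0 to 1); they miss things now and then, are a little off and sometimes report something else, mostly with a low value. They report only what shows in the picture. A call takes as long as a camera call.
- r.search_frame(camera, thing): "at" ([x, y, z] in m, in the coordinates of the camera as it stood for that picture, good to about 4 mm: the middle of the surface that is visible of it).
The state is a dict: "clock": time; "q": joint angles; "qd": joint speeds; "joint_torque": joint torques, N m; "tool_pos": TCP position; "eef_rot": TCP orientation; "contact_force": force on the tool from outside, world axes, zero at the start; "moment": the same for the moment, N m; "opening": opening from 0.0 (shut) to 1.0 (fully open); "finger_force": force on a finger pad.
Only numpy, scipy, OpenCV 4.12 (cv2) and the standard library are available. Lean on these libraries where they do the work, as an engineer would, in place of code of your own. Each camera call takes 0.05 s, during which the arm holds its last target. There are 200 camera calls.

TASK

Three pink casting moulds are stacked on the sloping wooden rack. Lift off the empty top mould and lay it flat, feet down, in the middle of the cork mat; then lift the amber resin stamp out of the mould below and stand it, fin up, in the middle of the steel bench block. Set both down, do not drop them, and leave the other two moulds in the rack and the things round about where they are.

Things in the scene. Friction and masses are not known exactly. Their poses are not given: they have to be found in the camera images.
- rack: fixed pale wooden drying rack, 110 x 84 mm; origin on the desk under its middle. Its face, 50 mm above the origin at the middle, slopes 30 degrees, rising toward its +x; the normal leans toward its -x (roughly toward the robot). Front stop 14 mm and side guides 9 mm high. The moulds stand on it, 30 mm apart along the normal
- mould_top: pink rigid mould plate, 100 (x) x 60 (y) mm, 120 g. Origin: centre of its feet's underside; z up its normal, x up the slope. Plate z=18 to 30 with plain sides; round cavity in the middle of its top, 39 wide, 7 deep. Foot ribs at the ends (x=+-37 to 45, y=+-25, z=0 to 18), open between them. End and corner lips to z=34 locate the next mould's feet, 2 mm clear. Top of the pile, empty
- mould_middle: pink rigid mould plate, 100 (x) x 60 (y) mm, 120 g. Origin: centre of its feet's underside; z up its normal, x up the slope. Plate z=18 to 30 with plain sides; round cavity in the middle of its top, 39 wide, 7 deep. Foot ribs at the ends (x=+-37 to 45, y=+-25, z=0 to 18), open between them. End and corner lips to z=34 locate the next mould's feet, 2 mm clear. Middle one, holds the stamp
- mould_bottom: pink rigid mould plate, 100 (x) x 60 (y) mm, 120 g. Origin: centre of its feet's underside; z up its normal, x up the slope. Plate z=18 to 30 with plain sides; round cavity in the middle of its top, 39 wide, 7 deep. Foot ribs at the ends (x=+-37 to 45, y=+-25, z=0 to 18), open between them. End and corner lips to z=34 locate the next mould's feet, 2 mm clear. Lowest one, empty
- stamp: amber cast resin stamp: a disc 36 mm wide and 10 mm thick with an upright grip fin on its back, 22 mm long (x), 10 mm thick (y), from z=10 to z=22 mm; origin at the centre of the disc's flat face (underside), z toward the fin. It sits loosely in the cavity of the middle mould, disc down, its top 3 mm below the mould above; 30 g
- cork_mat: cork mat 140 x 140 x 4 mm fixed on the desk; origin at the centre of its underside
- bench_block: polished steel bench block on a rubber base, 60 x 60 x 15 mm, loose; origin at the centre of its underside, flat top at z=15 mm
- tape_roll: roll of tape lying flat, 96 mm wide, 25 mm high, loose bystander; origin at the centre of its underside
- bead_pot: small clear pot of red beads with a white lid, 36 mm wide, 33 mm high, loose bystander; origin at the centre of its underside
- spool: spool of black thread, 30 mm wide, 32 mm high, loose bystander; origin at the centre of its underside
- glue_tube: white glue tube lying flat, 27 x 98 x 19 mm, loose bystander; origin at the centre of its underside

How it is judged:
By the outcome, as a careful person would: the job done as asked, in the order asked, and still so for the second after the job is handed in, with the robot touching nothing.
It also fails if it takes over 58 s, if anything falls off the work surface, if the arm or the gripper's body presses on something with over 40 N, if the wrist force passes 120 N, or if a joint passes its speed limit or range.

## Working session

There is one attempt and no reset: what is moved stays moved. The work goes in short steps, Python scripts to look and compute and a tool call to move; the robot and the scene stay as the last step left them, time stands still between calls to the robot, and variables do not carry over. Pictures are saved under pics/ and viewed, at most 13 in all, crops included, and the job is handed in when it is done.

Besides the shell and the picture viewer there is one more tool, called after "Call:" by a JSON object that holds its "fn" and its "kwargs". step_arm: Moves the arm, as the interface text tells. Its arguments: {"type":"object","properties":{"motion":{"type":"array"},"force":{"type":"number"}},"required":["motion"]}

```bash
ls; mkdir -p pics; cat > h.py <<'E'
import numpy as np, cv2
from scipy.spatial.transform import Rotation as R
from plant import r
def cam(name):
    s=r.get_state(); d=r.snapshot(name)
    if 'mount' in d:
        T=np.eye(4); T[:3,:3]=R.from_quat(s['eef_rot']).as_matrix(); T[:3,3]=s['tool_pos']
        d['T']=T@np.array(d['mount'])
    else:
        T=np.eye(4); o=np.array(d['orientation']); T[:3,:3]=R.from_quat(o).as_matrix() if o.size==4 else o.reshape(3,3)
        T[:3,3]=d['xyz']; d['T']=T
    return d
def cloud(d):
    v,u=np.mgrid[:384,:512]; z=d['depth']
    if 'mount' in d:
        a=(u-d['cx'])/d['fx']; b=(v-d['cy'])/d['fy']; th=np.hypot(a,b); k=np.tan(th)/np.maximum(th,1e-9)
        P=np.stack([a*k*z,b*k*z,z],-1)
    else: P=np.stack([(u-d['cx'])/d['fx']*z,(v-d['cy'])/d['fy']*z,z],-1)
    W=P@d['T'][:3,:3].T+d['T'][:3,3]; W[z<=0]=np.nan
    return W
def save(d,n): cv2.imwrite('pics/'+n,d['pixels'][:,:,::-1])
E
python3 - <<'E'
from h import *
np.set_printoptions(precision=4,suppress=True)
print(r.tip_reach, r.get_state())
ims=[]
for c in ['scene','side']:
    d=cam(c); print(c,d['fx'],d['cx'],d['cy'],d['T'][:3].tolist()); ims.append(d['pixels']); np.savez('/tmp/'+c+'.npz',W=cloud(d),px=d['pixels'])
    for n in ['rack','mould_top','mould_middle','stamp','cork_mat','bench_block','tape_roll','bead_pot','spool','glue_tube']:
        for o in r.search_frame(c,n)[:2]:
            print(n,round(o['score'],2),d['T'][:3,:3]@np.array(o['at'])+d['T'][:3,3])
    save(d,c+'1.png')
E
```

```text
pics
0.022 {'clock': 0.0, 'q': array([ 1.2448,  0.69  , -0.1945,  1.5664,  0.1573,  0.9025, -0.2151]), 'qd': array([ 0.0003,  0.0012, -0.0008,  0.0007, -0.0013,  0.0011, -0.0006]), 'joint_torque': array([  0.0007, -52.7563,  -1.2666, -15.3426,  -0.0526,   0.0063,
         0.0002]), 'tool_pos': array([ 0.2198, -0.5844,  0.2599]), 'eef_rot': array([ 0.9838,  0.179 , -0.0002, -0.0009]), 'contact_force': array([-0.3232, -0.5692, -1.0097]), 'moment': array([0.0327, 0.0354, 0.0201]), 'finger_force': 0.0, 'opening': 0.9976685021413015}
scene 499.49769075145656 256.92781205886286 197.81998292301756 [[-0.5754640920747945, -0.3749474619571348, 0.7268118597714509, -0.608402726654213], [-0.8177160730966228, 0.27843600035670873, -0.5037993821996981, 0.7916508853682828], [-0.013472287555234552, -0.8842441939177558, -0.46683048635534435, 0.8164336993988278]]
rack 0.74 [0.5081 0.2649 0.0313]
mould_top 0.83 [0.4809 0.2234 0.1214]
mould_middle 0.84 [0.4741 0.2407 0.0971]
cork_mat 0.58 [ 0.4914 -0.2363  0.0083]
bench_block 0.62 [ 0.4675 -0.0201  0.0132]
tape_roll 0.63 [ 0.4921 -0.2401  0.0071]
tape_rol
[... 193 characters left out ...]
314463386579 [[0.9999064491625247, 0.0025349384767931896, -0.01344124287817143, 0.5734174329903631], [0.013394683809204132, -0.3805047989337267, 0.9246819347397545, -1.2188572687314403], [-0.0027704456036106336, -0.9247754711687172, -0.38050315709049554, 0.584567296858333]]
rack 0.68 [0.5324 0.2049 0.0313]
mould_top 0.72 [0.5072 0.207  0.0702]
mould_top 0.53 [0.4732 0.2035 0.1233]
mould_middle 0.62 [0.4954 0.1992 0.0938]
stamp 0.73 [ 0.4763 -0.0425  0.0152]
cork_mat 0.69 [ 0.4946 -0.252   0.0025]
bench_block 0.44 [ 0.4773 -0.042   0.0126]
tape_roll 0.89 [ 0.6478 -0.1472  0.0206]
bead_pot 0.67 [ 0.6455 -0.2805  0.0344]
spool 0.65 [0.4954 0.2001 0.095 ]
glue_tube 0.54 [ 0.4878 -0.4344  0.0072]
```

View pics/scene1.png

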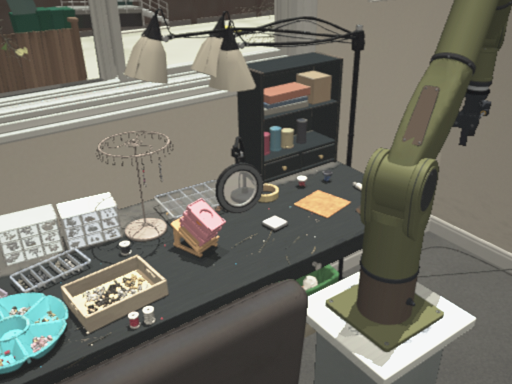

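View pics/side1.png

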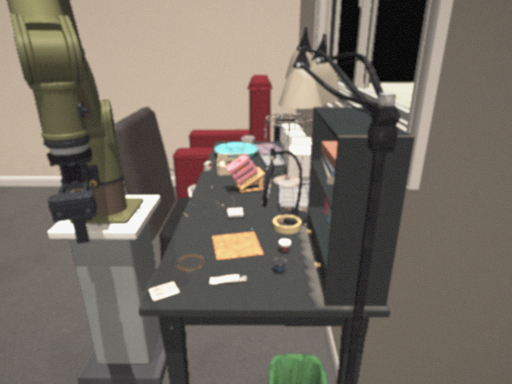

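The scene view shows the pink stack at about (203,222), the cork mat at (322,204), the block at (275,223) and a magnifier lamp at (240,188). The side view shows the stack at (242,175), the block at (235,212), the mat at (237,245) and the magnifier at (270,190).

```bash
python3 - <<'E'
from h import *
np.set_printoptions(precision=4,suppress=True)
for c in ['scene','side']:
    f=np.load('/tmp/'+c+'.npz'); W=f['W']; px=f['px']
    hsv=cv2.cvtColor(px,cv2.COLOR_RGB2HSV).astype(int)
    ok=np.isfinite(W[...,0])
    box=lambda x0,x1,y0,y1,z0,z1: ok&(W[...,0]>x0)&(W[...,0]<x1)&(W[...,1]>y0)&(W[...,1]<y1)&(W[...,2]>z0)&(W[...,2]<z1)
    pk=box(.38,.62,.1,.35,.03,.25)&((hsv[...,0]>160)|(hsv[...,0]<5))&(hsv[...,1]>70)
    P=W[pk]; print(c,'pink',len(P),P.min(0),P.max(0))
    # ransac planes
    rng=np.random.default_rng(0); Q=P.copy()
    for k in range(4):
        best=None
        for i in range(600):
            a,b,e=Q[rng.choice(len(Q),3,False)]; n=np.cross(b-a,e-a); l=np.linalg.norm(n)
            if l<1e-6: continue
            n/=l; m=abs((Q-a)@n)<.002
            if best is None or m.sum()>best.sum(): best=m
        I=Q[best]; c0=I.mean(0); n=np.linalg.svd(I-c0)[2][2]; n*=np.sign(n[2]) or 1
        print(' plane',len(I),'n',n,'c',c0, 'tilt',np.degrees(np.arccos(n[2])),'yaw',np.degrees(np.arctan2(-n[1],-n[0])))
        Q=Q[~best]
        if len(Q)<40: break
    ck=box(.38,.62,-.36,-.14,-.01,.02)&(hsv[...,0]>8)&(hsv[...,0]<25)&(hsv[...,1]>90)
    P=W[ck].astype(np.float32); print('cork',len(P),np.median(P,0),cv2.minAreaRect(P[:,:2]*1000))
    bk=box(.41,.55,-.1,.05,.008,.03)
    P=W[bk].astype(np.float32); print('block',len(P),np.median(P,0),cv2.minAreaRect(P[:,:2]*1000))
    # obstacle map
    m=box(.3,.9,-.45,.4,.04,.8)
    H=np.zeros((12,17)); 
    for p in W[m]:
        i=int((p[0]-.3)/.05); j=int((p[1]+.45)/.05); H[i,j]=max(H[i,j],p[2]*1000)
    print(H.astype(int))
E
```

```text
scene pink 659 [0.4227 0.1792 0.0302] [0.5904 0.3381 0.2482]
 plane 242 n [-0.3099  0.9508  0.0015] c [0.4794 0.25   0.0965] tilt 89.91537650015786 yaw -71.94565462156409
 plane 95 n [-0.3025  0.953   0.0192] c [0.4807 0.2458 0.0817] tilt 88.90135612046937 yaw -72.38805229175098
 plane 81 n [0.786  0.2549 0.5633] c [0.4535 0.2089 0.0697] tilt 55.718033719649725 yaw -162.0285603426341
 plane 57 n [-0.2809  0.9594  0.0246] c [0.4923 0.2446 0.0893] tilt 88.59058799215673 yaw -73.67852721527676
cork 871 [ 0.4912 -0.2392  0.0045] ((496.5599060058594, -246.79678344726562), (144.634033203125, 159.11480712890625), 12.654083251953125)
block 213 [ 0.4741 -0.0221  0.0153] ((474.72161865234375, -23.895057678222656), (63.40861892700195, 65.6566162109375), 11.548351287841797)
[[  0   0   0   0   0   0   0   0   0   0   0   0   0   0   0   0   0]
 [  0   0   0   0   0   0   0   0   0   0   0   0   0   0   0   0   0]
 [  0   0   0   0   0   0   0   0   0   0   0   0 110 119   0   0   0]
 [  0   0   0   0   0   0   0   0   0   0   0   0 137 149 152   0   0]
 [  0   0   0   0   0   0   0   0   0   0  
[... 1451 characters left out ...]
  0   0   0   0   0   0   0   0   0   0 108 115   0   0   0]
 [  0   0   0   0   0   0   0   0   0   0   0   0 135 143 150   0   0]
 [  0   0   0   0   0   0   0   0   0   0   0   0 148 152   0   0   0]
 [  0   0   0   0   0   0   0 142 176 177   0   0  66  95 293 293   0]
 [  0   0   0   0   0   0   0 445 468 240 142  43   0 293 293 293 293]
 [  0   0   0   0   0   0 520 529 591   0   0   0 548 558 293 302 293]
 [489 493 497 536 546 554 558 574 591 565 566 572 638 602 293 293 292]
 [561 564 564 562 559 554 561 610 610   0   0   0 568 572 293 292 293]
 [414 414 414 414 414 414   0   0 501   0   0   0   0   0   0   0   0]
 [656   0   0   0   0 413   0   0 391 390 390 387 384 375 373 359 345]]
```

```bash
cat >> h.py <<'E'
np.set_printoptions(precision=4,suppress=True)
def axes(yaw,tilt):
    """tool R: z down tilted forward by tilt (deg), x along yaw heading"""
    c,s=np.cos(np.radians(yaw)),np.sin(np.radians(yaw)); ct,st=np.cos(np.radians(tilt)),np.sin(np.radians(tilt))
    x=np.array([ct*c,ct*s,st]); z=np.array([st*c,st*s,-ct]); return np.stack([x,np.cross(z,x),z],1)
def plan(p,Rt,s=None):
    s=s or r.get_state(); R0=R.from_quat(s['eef_rot']).as_matrix()
    print('dp',(R0.T@(np.array(p)-s['tool_pos'])*1000).round(1),'twist',R.from_matrix(R0.T@Rt).as_rotvec().round(3))
E
python3 - <<'E'
from h import *
plan([.42,-.25,.30],axes(18,0))
E
```

```text
dp [ 305.1 -243.1  -39.3] twist [ 0.    -0.     0.046]
```

Call:
{"fn": "step_arm", "kwargs": {"motion": [{"dp": [60, -48, -40], "twist": [0, 0, 0.046], "hand": 1}, {"dp": [120, -96, -40], "twist": [0, 0, 0.046], "hand": 1}, {"dp": [180, -144, -40], "twist": [0, 0, 0.046], "hand": 1}, {"dp": [245, -195, -40], "twist": [0, 0, 0.046], "hand": 1}, {"dp": [305, -243, -39], "twist": [0, 0, 0.046], "hand": 1}]}}

```text
clock: 1.72
tool_pos: [0.3774, -0.3215, 0.3002]
eef_rot: [0.988, 0.156, 0.001, 0.0]
contact_force: [0.2, -0.9, -0.1]
opening: 1.001
finger_force: 0.0
```

Call:
{"fn": "step_arm", "kwargs": {"motion": [{"dp": [0, 0, 0], "twist": [0, 0, 0], "hand": 1}, {"dp": [0, 0, 0], "twist": [0, 0, 0], "hand": 1}]}}

```text
clock: 1.98
tool_pos: [0.3761, -0.3236, 0.2999]
eef_rot: [0.988, 0.156, -0.0, 0.0]
contact_force: [0.3, 0.2, 0.1]
opening: 1.002
finger_force: 0.0
```

```bash
python3 - <<'E'
from h import *
s=r.get_state(); print(s['clock'],s['tool_pos'],R.from_quat(s['eef_rot']).as_matrix().tolist())
d=cam('wrist'); print(d['fx'],d['mount']); save(d,'w1.png'); np.savez('/tmp/w1.npz',W=cloud(d),px=d['pixels'])
for n in ['cork_mat','bench_block','tape_roll','bead_pot','spool','glue_tube','mould_top']:
    for o in r.search_frame('wrist',n)[:1]: print(n,o['score'],d['T'][:3,:3]@np.array(o['at'])+d['T'][:3,3])
C=[.475,.217,.122]; A=axes(18,30)
plan(np.array(C)-.17*A[:,2],A)
E
```

```text
1.975 [ 0.3761 -0.3236  0.2999] [[0.951125811946566, 0.3088035633597927, -0.00022159711278322723], [0.30880326383144335, -0.9511255239453544, -0.0008842775147813604], [-0.0004838347175641506, 0.0007726292575494278, -0.999999584473912]]
297.3186396354542 [[-0.0003 -0.9504 -0.3111  0.0821]
 [ 1.     -0.     -0.0008 -0.0005]
 [ 0.0008 -0.3111  0.9504 -0.1235]
 [ 0.      0.      0.      1.    ]]
cork_mat 0.82 [ 0.4964 -0.2441  0.0064]
bench_block 0.75 [ 0.4814 -0.0336  0.016 ]
glue_tube 0.66 [ 0.4817 -0.4234  0.0132]
dp [ 175.4 -483.9   30.4] twist [ 0.001  0.524 -0.002]
```

View pics/w1.png

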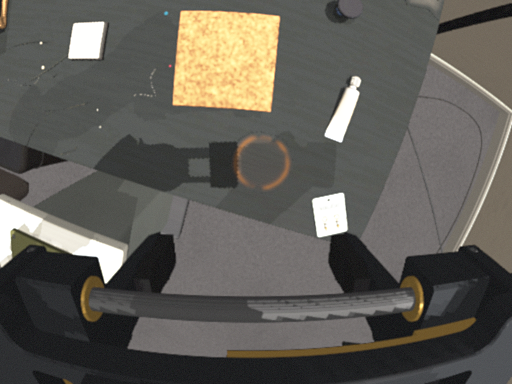

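Call:
{"fn": "step_arm", "kwargs": {"motion": [{"dp": [18, -48, 3], "twist": [0, 0.05, 0], "hand": 1}, {"dp": [36, -97, 6], "twist": [0, 0.1, 0], "hand": 1}, {"dp": [53, -145, 9], "twist": [0, 0.16, 0], "hand": 1}, {"dp": [70, -194, 12], "twist": [0, 0.21, 0], "hand": 1}, {"dp": [88, -242, 15], "twist": [0, 0.26, 0], "hand": 1}]}}

```text
clock: 3.0
tool_pos: [0.3855, -0.0646, 0.285]
eef_rot: [0.979, 0.154, 0.129, -0.02]
contact_force: [0.7, 0.5, -0.7]
opening: 1.003
finger_force: 0.0
```

```bash
python3 - <<'E'
from h import *
C=[.475,.217,.122]; A=axes(18,30)
print(r.get_state()['tool_pos'],r.get_state()['qd'])
plan(np.array(C)-.17*A[:,2],A)
E
```

```text
[ 0.3855 -0.0646  0.285 ] [-1.0574 -0.1429  0.0278  0.5869 -0.144  -0.9337 -0.8641]
dp [  79.7 -240.3   37.7] twist [ 0.001  0.261 -0.001]
```

The wrist view shows the mat at about (227,60), the white block at (88,40) and the glue tube at (345,108).

Call:
{"fn": "step_arm", "kwargs": {"motion": [{"dp": [16, -48, 7], "twist": [0, 0.05, 0], "hand": 1}, {"dp": [34, -100, 15], "twist": [0, 0.11, 0], "hand": 1}, {"dp": [54, -160, 25], "twist": [0, 0.18, 0], "hand": 1}, {"dp": [80, -235, 37], "twist": [0, 0.26, 0], "hand": 1}, {"dp": [80, -235, 37], "twist": [0, 0.26, 0], "hand": 1}]}}

```text
clock: 3.62
tool_pos: [0.4036, 0.1099, 0.3093]
eef_rot: [0.965, 0.153, 0.209, -0.028]
contact_force: [0.7, -0.1, 0.4]
opening: 1.006
finger_force: 0.0
```

Call:
{"fn": "step_arm", "kwargs": {"motion": [{"dp": [0, 0, 0], "twist": [0, 0, 0], "hand": 1}, {"dp": [0, 0, 0], "twist": [0, 0, 0], "hand": 1}]}}

```text
clock: 3.88
tool_pos: [0.4033, 0.1083, 0.3087]
eef_rot: [0.966, 0.153, 0.208, -0.028]
contact_force: [0.7, -0.2, 0.4]
opening: 1.002
finger_force: 0.0
```

```bash
python3 - <<'E'
from h import *
s=r.get_state(); print(s['clock'],s['tool_pos'],s['q'])
d=cam('wrist'); save(d,'w2.png'); W=cloud(d); np.savez('/tmp/w2.npz',W=W,px=d['pixels'],T=d['T'])
for n in ['rack','mould_top','stamp','bench_block']:
    for o in r.search_frame('wrist',n)[:1]: print(n,o['score'],d['T'][:3,:3]@np.array(o['at'])+d['T'][:3,3])
A=axes(18,30); hsv=cv2.cvtColor(d['pixels'],cv2.COLOR_RGB2HSV).astype(int)
C=np.array([.475,.217,.122])
L=(W-C)@np.stack([A[:,0],-A[:,1],-A[:,2]],1)   # rack axes: x up slope,y,z normal
m=np.isfinite(W[...,0])&(np.abs(L).max(-1)<.09)&((hsv[...,0]>160)|(hsv[...,0]<5))&(hsv[...,1]>60)
l=L[m]; print(m.sum(),l.min(0),l.max(0)); h,e=np.histogram(l[:,2],bins=np.arange(-.09,.05,.003)); print([(round(a*1000),b) for a,b in zip(e,h) if b])
for z0,z1 in [(.003,.009),(.0085,.016)]:
    q=l[(l[:,2]>z0)&(l[:,2]<z1)]; print(z0,len(q),np.percentile(q,[1,99],axis=0)*1000,cv2.minAreaRect((q[:,:2]*1000).astype(np.float32)))
t=W[m][(l[:,2]>.003)&(l[:,2]<.009)]; n=np.linalg.svd(t-t.mean(0))[2][2]; n*=np.sign(n[2]); print('n',n,-A[:,2])
E
```

```text
3.875 [0.4033 0.1083 0.3087] [-0.4792  0.242   0.0915  2.4392  0.4976  0.0455 -2.1447]
rack 0.75 [0.5566 0.2113 0.0701]
mould_top 0.86 [0.4793 0.2192 0.1192]
bench_block 0.95 [ 0.4859 -0.0203  0.0168]
1512 [-0.0498 -0.031  -0.0661] [0.0553 0.0305 0.0085]
[(-69, np.int64(1)), (-66, np.int64(8)), (-63, np.int64(8)), (-60, np.int64(90)), (-57, np.int64(79)), (-54, np.int64(40)), (-42, np.int64(4)), (-39, np.int64(22)), (-36, np.int64(27)), (-33, np.int64(64)), (-30, np.int64(123)), (-27, np.int64(81)), (-24, np.int64(51)), (-12, np.int64(6)), (-9, np.int64(41)), (-6, np.int64(169)), (-3, np.int64(77)), (0, np.int64(273)), (3, np.int64(197)), (6, np.int64(151))]
0.003 348 [[-49.2041 -30.8823   3.0277]
 [ 49.0206  30.0278   8.159 ]] ((0.592315673828125, -0.2981586456298828), (101.0211181640625, 60.89967346191406), 0.2774640619754791)Traceback (most recent call last):
  File "<stdin>", line 12, in <module>
    return _quantile_unchecked(
        a, q, axis, out, overwrite_input, method, keepdims, weights)
    return _ureduce(a,
                    func=_quantile_ureduce_func,
    ...<5 lines>...
                    overwrite_input=overwrite_input,
                    method=method)
    r = func(a, **kwargs)
    result = _quantile(arr,
                       quantiles=q,
    ...<2 lines>...
                       out=out,
                       weights=wgt)
    slices_having_nans = np.isnan(arr[-1, ...])
                                  ~~~^^^^^^^^^
IndexError: index -1 is out of bounds for axis 0 with size 0
```

View pics/w2.png

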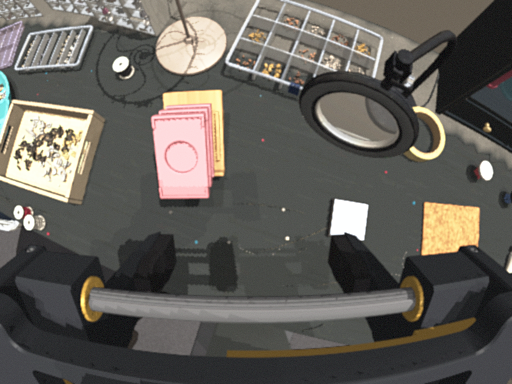

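The wrist view shows the top mould with its cavity at about (182,155), the rack at (215,140), the block at (349,218) and the mat at (450,230). Joints 4 and 6 are near their limits at this tilt. The mould's sides are plain, so I can grip at about 22° tilt instead of 30°.

```bash
python3 - <<'E'
from h import *
f=np.load('/tmp/w2.npz'); W=f['W']; hsv=cv2.cvtColor(f['px'],cv2.COLOR_RGB2HSV).astype(int)
A=axes(18,30); C=np.array([.475,.217,.122]); L=(W-C)@np.stack([A[:,0],-A[:,1],-A[:,2]],1)
m=np.isfinite(W[...,0])&(np.abs(L).max(-1)<.09)&((hsv[...,0]>160)|(hsv[...,0]<5))&(hsv[...,1]>60)
l=L[m]; t=l[(l[:,2]>-.001)&(np.hypot(l[:,0],l[:,1])>.021)&(abs(l[:,0])<.036)&(abs(l[:,1])<.026)]
print('top z',np.median(t[:,2]),len(t)); c=l[(np.hypot(l[:,0],l[:,1])<.016)]; print('cavity',np.median(c[:,2]))
print(np.polyfit(t[:,0],t[:,2],1),np.polyfit(t[:,1],t[:,2],1))
B=axes(18,22); plan(C-.055*B[:,2],B); print(B.T@-B[:,2]*.05)
E
```

```text
top z 0.002873024908735925 20
cavity -0.004143833121252106
[-0.064   0.0041] [-0.0426  0.0027]
dp [ 17.9 -83.1 156.2] twist [ 0.011 -0.04   0.   ]
[ 0.   -0.   -0.05]
```

Call:
{"fn": "step_arm", "kwargs": {"motion": [{"dp": [4, -18, 35], "twist": [0.01, -0.04, 0], "hand": 1}, {"dp": [8, -38, 70], "twist": [0.01, -0.04, 0], "hand": 1}, {"dp": [12, -58, 108], "twist": [0.01, -0.04, 0], "hand": 1}, {"dp": [18, -83, 156], "twist": [0.01, -0.04, 0], "hand": 1}, {"dp": [18, -83, 156], "twist": [0.01, -0.04, 0], "hand": 1}]}}

```text
clock: 4.75
tool_pos: [0.4758, 0.2244, 0.2056]
eef_rot: [0.974, 0.156, 0.161, -0.022]
contact_force: [-0.5, -0.5, -0.4]
opening: 1.002
finger_force: 0.0
```

```bash
python3 - <<'E'
from h import *
s=r.get_state(); print(s['tool_pos'],s['q'],s['qd'],s['contact_force'])
C=np.array([.4764,.2175,.1195]); B=axes(18,22); plan(C-.004*B[:,2],B)
d=cam('wrist'); W=cloud(d); hsv=cv2.cvtColor(d['pixels'],cv2.COLOR_RGB2HSV).astype(int)
A=axes(18,30); L=(W-C)@np.stack([A[:,0],-A[:,1],-A[:,2]],1)
m=np.isfinite(W[...,0])&(np.abs(L).max(-1)<.09)&((hsv[...,0]>160)|(hsv[...,0]<5))&(hsv[...,1]>60)
l=L[m]; t=l[(l[:,2]>0)&(np.hypot(l[:,0],l[:,1])>.021)&(abs(l[:,0])<.036)&(abs(l[:,1])<.026)]
print('top z',np.median(t[:,2]),len(t)); c=l[(np.hypot(l[:,0],l[:,1])<.016)]; print('cavity',np.median(c[:,2]))
q=l[l[:,2]>.002];print(np.percentile(q,[1,99],axis=0)*1000, cv2.minAreaRect((q[:,:2]*1000).astype(np.float32)))
E
```

```text
[0.4758 0.2244 0.2056] [-0.6457  0.586   0.1007  2.2149  0.8353  0.043  -2.6532] [-0.0253  0.086   0.0343 -0.0192 -0.0404  0.013  -0.0035] [-0.4833 -0.5018 -0.3643]
dp [-29.3   6.1  77.2] twist [0.006 0.058 0.005]
top z 0.005653772077903796 2485
cavity -0.001329211038065999
[[-46.7067 -29.9595   2.5533]
 [ 51.1862  29.588   10.6965]] ((5.071582794189453, 11.599933624267578), (106.8017349243164, 106.24185943603516), 89.63312530517578)
```

```bash
python3 - <<'E'
from h import *
C=np.array([.4770,.2175,.1200]); B=axes(18,11); plan(C-.075*B[:,2],B)
E
```

```text
dp [-17.6   6.1   6.8] twist [ 0.007 -0.133  0.004]
```

Call:
{"fn": "step_arm", "kwargs": {"motion": [{"dp": [-8, 3, 0], "twist": [0, -0.07, 0], "hand": 1}, {"dp": [-18, 6, 5], "twist": [0.007, -0.13, 0.004], "hand": 1}, {"dp": [-18, 6, 7], "twist": [0.007, -0.133, 0.004], "hand": 1}, {"dp": [-18, 6, 7], "twist": [0.007, -0.133, 0.004], "hand": 1}]}}

```text
clock: 5.3
tool_pos: [0.4627, 0.211, 0.1952]
eef_rot: [0.983, 0.154, 0.096, -0.015]
contact_force: [0.5, 0.1, -0.7]
opening: 0.997
finger_force: 0.0
```

```bash
python3 - <<'E'
from h import *
s=r.get_state(); print(s['tool_pos'],s['q'],s['qd'])
C=np.array([.4770,.2175,.1200]); B=axes(18,11); plan(C-.005*B[:,2],B)
E
```

```text
[0.4627 0.211  0.1952] [-0.3789  0.6038 -0.2594  2.1467  0.7523  0.2927 -2.5514] [-0.0216 -0.0024  0.0036 -0.0015 -0.0006  0.0051  0.0009]
dp [ 0.7 -1.9 71.8] twist [ 0.002 -0.003 -0.003]
```

Call:
{"fn": "step_arm", "kwargs": {"motion": [{"dp": [0, -1, 18], "twist": [0, 0, 0], "hand": 1}, {"dp": [1, -2, 36], "twist": [0, 0, 0], "hand": 1}, {"dp": [1, -2, 54], "twist": [0, 0, 0], "hand": 1}, {"dp": [1, -2, 72], "twist": [0, 0, 0], "hand": 1}, {"dp": [1, -2, 72], "twist": [0, 0, 0], "hand": 1}]}}

```text
clock: 5.92
tool_pos: [0.4755, 0.2186, 0.124]
eef_rot: [0.983, 0.156, 0.095, -0.014]
contact_force: [0.1, 0.3, 0.3]
opening: 1.004
finger_force: 0.0
```

```bash
python3 - <<'E'
from h import *
s=r.get_state(); print(s['tool_pos'],s['q'],s['contact_force'])
C=np.array([.4770,.2175,.1200]); B=axes(18,11); plan(C-.005*B[:,2],B)
d=cam('wrist'); save(d,'w3.png')
E
```

```text
[0.4755 0.2186 0.124 ] [-0.5484  0.7525  0.0045  2.161   0.8115  0.0592 -2.6084] [0.1168 0.2632 0.3313]
dp [ 0.3  1.5 -0.9] twist [ 0.002 -0.001  0.   ]
```

View pics/w3.png

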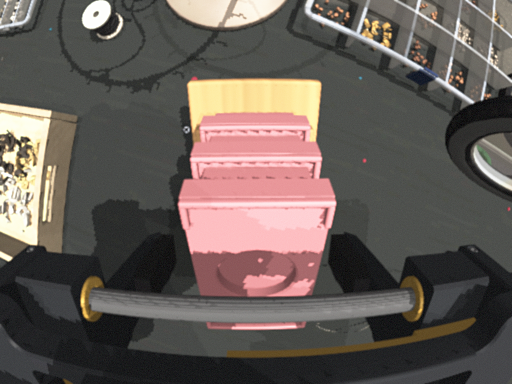

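Both fingers straddle the top mould evenly: its centre is at about column 257 and the fingers are at 150 and 360. Closing.

Call:
{"fn": "step_arm", "kwargs": {"motion": [{"dp": [0, 1, -1], "twist": [0, 0, 0], "hand": 0.3}, {"dp": [0, 1, -1], "twist": [0, 0, 0], "hand": 0.3}, {"dp": [0, 1, -1], "twist": [0, 0, 0], "hand": 0.3}, {"dp": [0, 1, -1], "twist": [0, 0, 0], "hand": 0.3}, {"dp": [0, 1, -1], "twist": [0, 0, 0], "hand": 0.3}], "force": 25}}

```text
clock: 6.6
tool_pos: [0.4766, 0.2172, 0.1259]
eef_rot: [0.983, 0.155, 0.096, -0.015]
contact_force: [-1.0, -1.1, 5.7]
opening: 0.675
finger_force: 25.0
```

```bash
python3 - <<'E'
from h import *
s=r.get_state(); print(s['clock'],s['tool_pos'],s['opening'],s['finger_force'],s['contact_force'],s['moment'])
A=axes(18,30); B=axes(18,11); n=-A[:,2]
print('normal in tool',B.T@n)
plan(s['tool_pos']+.02*n,B); plan(s['tool_pos']+.02*n+[-.01,0,.09],B)
E
```

```text
6.6 [0.4766 0.2172 0.1259] 0.6753108621632418 24.993032729253173 [-1.016  -1.1071  5.7482] [-0.1583  0.1643  0.0211]
normal in tool [-0.3256 -0.     -0.9455]
dp [ -6.5   0.  -18.9] twist [ 0.001 -0.003 -0.002]
dp [   1.6   -3.  -109.1] twist [ 0.001 -0.003 -0.002]
```

Call:
{"fn": "step_arm", "kwargs": {"motion": [{"dp": [-1.5, 0, -4.5], "twist": [0, 0, 0], "hand": 0.3}, {"dp": [-3.5, 0, -10], "twist": [0, 0, 0], "hand": 0.3}, {"dp": [-6.5, 0, -19], "twist": [0, 0, 0], "hand": 0.3}, {"dp": [-6, 0, -40], "twist": [0, 0, 0], "hand": 0.3}, {"dp": [-3, 0, -65], "twist": [0, 0, 0], "hand": 0.3}]}}

```text
clock: 7.22
tool_pos: [0.4607, 0.2123, 0.1893]
eef_rot: [0.983, 0.155, 0.095, -0.014]
contact_force: [0.2, 0.6, -0.6]
opening: 0.674
finger_force: 25.0
```

```bash
python3 - <<'E'
from h import *
s=r.get_state(); print(s['clock'],s['tool_pos'],s['q'],s['opening'],s['finger_force'],s['contact_force'])
plan([.44,.10,.25],axes(18,0)); plan([.40,-.02,.27],axes(18,-10))
E
```

```text
7.225 [0.4607 0.2123 0.1893] [-0.4066  0.6123 -0.2237  2.1547  0.743   0.2669 -2.5447] 0.6736988750301595 24.992061360972002 [ 0.1645  0.6067 -0.6105]
dp [-41.7 100.5 -69.8] twist [ 0.001 -0.192 -0.001]
dp [-111.5  202.4 -103.6] twist [ 0.001 -0.367 -0.001]
```

Call:
{"fn": "step_arm", "kwargs": {"motion": [{"dp": [-15, 25, -35], "twist": [0, -0.05, 0], "hand": 0.3}, {"dp": [-40, 70, -70], "twist": [0, -0.12, 0], "hand": 0.3}, {"dp": [-65, 115, -95], "twist": [0, -0.2, 0], "hand": 0.3}, {"dp": [-90, 160, -104], "twist": [0, -0.28, 0], "hand": 0.3}, {"dp": [-112, 202, -104], "twist": [0, -0.367, 0], "hand": 0.3}]}}

```text
clock: 7.85
tool_pos: [0.3993, -0.0215, 0.2704]
eef_rot: [0.984, 0.154, -0.086, 0.014]
contact_force: [0.2, 0.1, -1.3]
opening: 0.675
finger_force: 25.0
```

```bash
python3 - <<'E'
from h import *
s=r.get_state(); print(s['clock'],s['tool_pos'],s['q'],s['opening'],s['finger_force'],s['contact_force'])
plan([.48,-.22,.2],axes(18,-19))
# mat and block from first wrist picture
f=np.load('/tmp/w1.npz'); W=f['W']; hsv=cv2.cvtColor(f['px'],cv2.COLOR_RGB2HSV).astype(int)
ok=np.isfinite(W[...,0])&(abs(W[...,2]-.004)<.012)
m=ok&(hsv[...,0]>8)&(hsv[...,0]<25)&(hsv[...,1]>90)&(W[...,0]>.4)&(W[...,0]<.62)&(W[...,1]>-.36)&(W[...,1]<-.14)
m=cv2.morphologyEx(m.astype(np.uint8),cv2.MORPH_OPEN,np.ones((5,5)))>0
P=W[m]; print('cork',len(P),np.median(P[:,2]),cv2.minAreaRect((P[:,:2]*1000).astype(np.float32)))
d=cam('wrist'); W=cloud(d); np.savez('/tmp/w4.npz',W=W,px=d['pixels'])
m=np.isfinite(W[...,0])&(W[...,2]>.009)&(W[...,2]<.025)&(W[...,0]>.41)&(W[...,0]<.55)&(W[...,1]>-.1)&(W[...,1]<.05)
P=W[m]; print('block',len(P),np.median(P,0),cv2.minAreaRect((P[:,:2]*1000).astype(np.float32)))
E
```

```text
7.85 [ 0.3993 -0.0215  0.2704] [ 0.3323  0.5143 -0.6396  2.0521  0.4001  0.8867 -1.8174] 0.6752236991197335 24.99286300269887 [ 0.1857  0.1386 -1.3132]
dp [ 28.  213.6  66.9] twist [ 0.001 -0.157 -0.003]
cork 7903 0.0034595016828691816 ((498.4963684082031, -243.5219268798828), (143.35887145996094, 143.1627960205078), 12.772866249084473)
block 2098 [ 0.4793 -0.0267  0.0146] ((479.0161437988281, -27.25621795654297), (56.262577056884766, 56.38688278198242), 8.577750205993652)
```

```bash
cat >> h.py <<'E'
def mould_tcp(target,yaw):
    """TCP pose that puts the held mould's origin at target, flat, heading yaw"""
    A=axes(18,30); M=np.stack([A[:,0],-A[:,1],-A[:,2]],1); B=axes(18,11)
    C=np.array([.4770,.2175,.1200])+.001*A[:,0]; O=C+.024*A[:,2]
    o=B.T@(O-np.array([.4766,.2172,.1259])); Rt=axes(yaw,-19)
    return np.array(target)-Rt@o, Rt
E
python3 - <<'E'
from h import *
for h in (.08,.02): 
    p,Rt=mould_tcp([.4985,-.2435,.004+h],13); print(p); plan(p,Rt)
E
```

```text
[ 0.5    -0.2433  0.1133]
dp [ 60.1 235.2 148.2] twist [ 0.024 -0.149  0.073]
[ 0.5    -0.2433  0.0533]
dp [ 71.  234.9 207.2] twist [ 0.024 -0.149  0.073]
```

Call:
{"fn": "step_arm", "kwargs": {"motion": [{"dp": [8, 48, 5], "twist": [0, -0.03, 0.01], "hand": 0.3}, {"dp": [18, 98, 20], "twist": [0.01, -0.06, 0.03], "hand": 0.3}, {"dp": [32, 147, 60], "twist": [0.015, -0.1, 0.05], "hand": 0.3}, {"dp": [46, 193, 105], "twist": [0.02, -0.13, 0.06], "hand": 0.3}, {"dp": [60, 235, 148], "twist": [0.024, -0.149, 0.073], "hand": 0.3}]}}

```text
clock: 8.52
tool_pos: [0.5035, -0.231, 0.1157]
eef_rot: [0.98, 0.116, -0.16, 0.017]
contact_force: [1.1, 0.4, 0.3]
opening: 0.673
finger_force: 25.0
```

Call:
{"fn": "step_arm", "kwargs": {"motion": [{"dp": [0, 0, 0], "twist": [0, 0, 0], "hand": 0.3}, {"dp": [0, 0, 0], "twist": [0, 0, 0], "hand": 0.3}]}}

```text
clock: 8.78
tool_pos: [0.5028, -0.2286, 0.1172]
eef_rot: [0.98, 0.117, -0.159, 0.016]
contact_force: [-1.0, 1.2, -0.7]
opening: 0.676
finger_force: 25.0
```

```bash
python3 - <<'E'
from h import *
s=r.get_state(); print(s['clock'],s['tool_pos'],s['q'],s['opening'],s['finger_force'],s['contact_force'])
p,Rt=mould_tcp([.4985,-.2435,.004],13); print(p); plan(p,Rt)
d=cam('side'); cv2.imwrite('pics/s2.png',cv2.resize(d['pixels'][140:300,160:340,::-1],None,fx=4,fy=3.7))
d=cam('wrist'); W=cloud(d); hsv=cv2.cvtColor(d['pixels'],cv2.COLOR_RGB2HSV).astype(int); save(d,'w5.png')
m=np.isfinite(W[...,0])&((hsv[...,0]>160)|(hsv[...,0]<5))&(hsv[...,1]>60)&(np.linalg.norm(W-s['tool_pos'],axis=-1)<.075)
P=W[m]; print(len(P),P.min(0),P.max(0)); t=P[P[:,2]>np.percentile(P[:,2],60)-.006]
c0=np.median(P,0); n=np.linalg.svd(P-P.mean(0),full_matrices=False)[2][2]; print('n',n)
A=axes(13,0); l=(P-p)@A; print(np.percentile(l,[1,99],axis=0)*1000)
E
```

```text
8.775 [ 0.5028 -0.2286  0.1172] [ 0.5078  0.9385 -0.4573  1.6486  0.5775  1.0175 -1.5746] 0.6763612118804481 24.99206634121947 [-1.0082  1.1598 -0.7484]
[ 0.5    -0.2433  0.0333]
dp [20.7 14.2 81.4] twist [-0.003 -0.01   0.011]
15063 [ 0.4471 -0.2688  0.0893] [ 0.5577 -0.1867  0.1678]
n [ 0.0248 -0.0134  0.9996]
[[ -42.4494  -44.7431 -126.5741]
 [  55.2858   14.4383  -58.2561]]
```

View pics/s2.png

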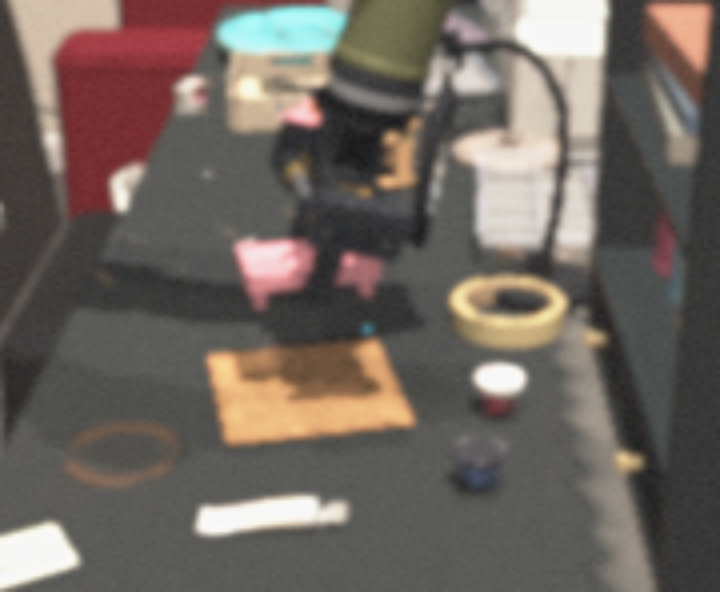

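The mould hangs level above the mat (mat at about (310,390) in the crop, mould at (310,265)), and nothing nearby has moved.

Call:
{"fn": "step_arm", "kwargs": {"motion": [{"dp": [4, 5, 15], "twist": [0, 0, 0], "hand": 0.3}, {"dp": [9, 10, 38], "twist": [0, -0.01, 0.01], "hand": 0.3}, {"dp": [14, 14, 58], "twist": [0, -0.01, 0.01], "hand": 0.3}, {"dp": [18, 14, 74], "twist": [0, -0.01, 0.01], "hand": 0.3}, {"dp": [18, 14, 74], "twist": [0, -0.01, 0.01], "hand": 0.3}]}}

```text
clock: 9.5
tool_pos: [0.4985, -0.2441, 0.039]
eef_rot: [0.98, 0.112, -0.166, 0.017]
contact_force: [-0.4, 0.6, -0.4]
opening: 0.678
finger_force: 25.0
```

```bash
python3 - <<'E'
from h import *
s=r.get_state(); print(s['clock'],s['tool_pos'],s['opening'],s['finger_force'],s['contact_force'])
p,Rt=mould_tcp([.4985,-.2435,.004],13); print(p); plan(p,Rt)
d=cam('wrist'); W=cloud(d); hsv=cv2.cvtColor(d['pixels'],cv2.COLOR_RGB2HSV).astype(int)
m=np.isfinite(W[...,0])&((hsv[...,0]>160)|(hsv[...,0]<5))&(hsv[...,1]>60)&(np.linalg.norm(W-s['tool_pos'],axis=-1)<.08)
l=(W[m]-[.4985,-.2435,.004])@(axes(13,0)*[1,-1,-1]); print(np.percentile(l,[1,99],axis=0)*1000)
t=l[(abs(l[:,0])<.036)&(abs(l[:,1])<.026)&(np.hypot(l[:,0],l[:,1])>.024)&(l[:,2]>.02)]
print(len(t),np.median(t[:,2])); k=np.ones(len(t),bool)
for _ in range(4):
    c=np.linalg.lstsq(np.c_[t[k][:,:2],np.ones(k.sum())],t[k][:,2],rcond=None)[0]; k=abs(t[:,2]-np.c_[t[:,:2],np.ones(len(t))]@c)<.002
print('slopes rad',c,k.sum())
g=np.isfinite(W[...,0])&(W[...,2]<.02)&(W[...,2]>-.01)&(hsv[...,0]>8)&(hsv[...,0]<25)&(hsv[...,1]>90); print('mat z',np.median(W[g][:,2]),g.sum())
E
```

```text
9.5 [ 0.4985 -0.2441  0.039 ] 0.6783520951210709 24.991991211427376 [-0.365   0.5846 -0.3522]
[ 0.5    -0.2433  0.0333]
dp [ 3.4 -0.4  4.8] twist [-0.004  0.004  0.001]
[[-49.0315 -29.2128   7.9934]
 [ 48.4306  29.8188  76.4122]]
3204 0.03548236695691531
slopes rad [-0.0086  0.0087  0.0357] 3204
mat z 0.0035400669871070434 23405
```

Call:
{"fn": "step_arm", "kwargs": {"motion": [{"dp": [0.6, 0, 1.8], "twist": [0, 0, 0], "hand": 0.3}, {"dp": [1.2, 0, 3.5], "twist": [0, 0, 0], "hand": 0.3}, {"dp": [1.6, 0, 4.8], "twist": [0, 0, 0], "hand": 0.3}, {"dp": [1.8, 0, 5.3], "twist": [0, 0, 0], "hand": 0.3}, {"dp": [1.8, 0, 5.3], "twist": [0, 0, 0], "hand": 0.3}]}}

```text
clock: 10.18
tool_pos: [0.4998, -0.2445, 0.0352]
eef_rot: [0.98, 0.112, -0.164, 0.018]
contact_force: [-0.5, 0.7, -0.9]
opening: 0.674
finger_force: 25.0
```

Call:
{"fn": "step_arm", "kwargs": {"motion": [{"dp": [0.3, 0, 1], "twist": [0, 0, 0], "hand": 0.3}, {"dp": [0.6, 0, 1.8], "twist": [0, 0, 0], "hand": 0.3}, {"dp": [0.6, 0, 1.8], "twist": [0, 0, 0], "hand": 0.3}]}}

```text
clock: 10.55
tool_pos: [0.4997, -0.2445, 0.0332]
eef_rot: [0.98, 0.112, -0.165, 0.018]
contact_force: [0.3, 0.2, -0.5]
opening: 0.678
finger_force: 25.0
```

```bash
cat > mz.py <<'E'
from h import *
s=r.get_state(); print(s['clock'],s['tool_pos'],s['opening'],s['finger_force'],s['contact_force'])
d=cam('wrist'); W=cloud(d); hsv=cv2.cvtColor(d['pixels'],cv2.COLOR_RGB2HSV).astype(int)
m=np.isfinite(W[...,0])&((hsv[...,0]>160)|(hsv[...,0]<5))&(hsv[...,1]>60)&(np.linalg.norm(W-[.4985,-.2435,.03],axis=-1)<.09)
l=(W[m]-[.4985,-.2435,.004])@(axes(13,0)*[1,-1,-1]); 
t=l[(abs(l[:,0])<.036)&(abs(l[:,1])<.026)&(np.hypot(l[:,0],l[:,1])>.024)&(l[:,2]>.02)]
c=np.linalg.lstsq(np.c_[t[:,:2],np.ones(len(t))],t[:,2],rcond=None)[0]
q=l[(l[:,2]>.026)&(l[:,2]<.036)]; print('top',np.median(t[:,2]),'slopes',c,'ext',np.percentile(q,[1,99],axis=0)*1000)
E
python3 mz.py
```

```text
10.55 [ 0.4997 -0.2445  0.0332] 0.6777962077279522 24.991666339337826 [ 0.3198  0.1662 -0.4744]
top 0.029714254258547654 slopes [-0.0047  0.0058  0.0298] ext [[-48.2241 -29.8996  26.3105]
 [ 49.5031  29.2217  34.1318]]
```

Call:
{"fn": "step_arm", "kwargs": {"motion": [{"dp": [0.2, 0, 0.6], "twist": [0, 0, 0], "hand": 0.3}, {"dp": [0.4, 0, 1.2], "twist": [0, 0, 0], "hand": 0.3}, {"dp": [0.4, 0, 1.2], "twist": [0, 0, 0], "hand": 0.3}]}}

```text
clock: 10.98
tool_pos: [0.4997, -0.2445, 0.0329]
eef_rot: [0.98, 0.111, -0.165, 0.018]
contact_force: [0.0, 1.0, 6.7]
opening: 0.68
finger_force: 25.0
```

Call:
{"fn": "step_arm", "kwargs": {"motion": [{"dp": [0, 0, 0], "twist": [0, 0, 0], "hand": 0.75}, {"dp": [0, 0, 0], "twist": [0, 0, 0], "hand": 1}, {"dp": [0, 0, 0], "twist": [0, 0, 0], "hand": 1}, {"dp": [0, 0, 0], "twist": [0, 0, 0], "hand": 1}], "force": 10}}

```text
clock: 11.48
tool_pos: [0.4997, -0.2445, 0.0319]
eef_rot: [0.98, 0.112, -0.165, 0.018]
contact_force: [-0.5, -0.4, -0.5]
opening: 1.0
finger_force: 0.0
```

Call:
{"fn": "step_arm", "kwargs": {"motion": [{"dp": [0, 0, -15], "twist": [0, 0, 0], "hand": 1}, {"dp": [0, 0, -40], "twist": [0, 0, 0], "hand": 1}, {"dp": [0, 0, -80], "twist": [0, 0.05, 0], "hand": 1}, {"dp": [0, 0, -130], "twist": [0, 0.1, 0], "hand": 1}, {"dp": [0, 0, -180], "twist": [0, 0.15, 0], "hand": 1}]}}

```text
clock: 12.1
tool_pos: [0.5578, -0.2313, 0.2047]
eef_rot: [0.99, 0.113, -0.089, 0.009]
contact_force: [0.4, -0.4, 0.8]
opening: 0.996
finger_force: 0.0
```

```bash
python3 mz.py; python3 - <<'E'
from h import *
s=r.get_state(); print(s['q'],s['qd'])
plan([.42,.10,.27],axes(18,3)); plan([.40,.18,.26],axes(18,10))
E
```

```text
12.1 [ 0.5578 -0.2313  0.2047] 0.9959581550934782 0.0 [ 0.4002 -0.3625  0.8378]
top 0.029778613212277486 slopes [ 0.0027 -0.0037  0.0297] ext [[-48.797  -28.0649  26.41  ]
 [ 48.9337  29.2401  34.337 ]]
[ 0.5496  0.8255 -0.5331  1.5272  0.5069  1.0902 -1.4952] [-0.021   0.0289  0.0107 -0.0044  0.0521 -0.0819 -0.0517]
dp [ -73.5 -354.5  -48.3] twist [-0.002  0.219 -0.088]
dp [ -73.4 -437.   -38.4] twist [ 0.004  0.342 -0.088]
```

```bash
python3 - <<'E'
from h import *
plan([.42,-.17,.26],axes(16,-4)); plan([.39,0.0,.27],axes(18,3))
E
```

```text
dp [-131.5  -91.4  -27.5] twist [-0.003  0.097 -0.053]
dp [-124.4 -263.8  -39.4] twist [-0.002  0.219 -0.088]
```

Call:
{"fn": "step_arm", "kwargs": {"motion": [{"dp": [-50, -20, -15], "twist": [0, 0.05, -0.03], "hand": 1}, {"dp": [-100, -50, -25], "twist": [0, 0.08, -0.04], "hand": 1}, {"dp": [-130, -95, -28], "twist": [0, 0.1, -0.053], "hand": 1}, {"dp": [-128, -150, -32], "twist": [0, 0.13, -0.07], "hand": 1}, {"dp": [-126, -205, -36], "twist": [0, 0.18, -0.08], "hand": 1}]}}

```text
clock: 12.78
tool_pos: [0.3968, -0.0568, 0.2619]
eef_rot: [0.988, 0.152, 0.0, -0.004]
contact_force: [-0.0, 1.2, -0.3]
opening: 0.997
finger_force: 0.0
```

```bash
python3 - <<'E'
from h import *
s=r.get_state(); print(s['tool_pos'],s['q'])
plan([.415,.20,.24],axes(18,11))
E
```

```text
[ 0.3968 -0.0568  0.2619] [ 0.4851  0.4658 -0.6586  2.1813  0.4666  0.6346 -1.7703]
dp [  94.6 -239.2   24. ] twist [-0.007  0.19  -0.009]
```

Call:
{"fn": "step_arm", "kwargs": {"motion": [{"dp": [19, -48, 5], "twist": [0, 0.04, 0], "hand": 1}, {"dp": [38, -96, 10], "twist": [0, 0.08, 0], "hand": 1}, {"dp": [57, -144, 15], "twist": [0, 0.12, 0], "hand": 1}, {"dp": [76, -192, 20], "twist": [0, 0.16, 0], "hand": 1}, {"dp": [95, -239, 24], "twist": [-0.007, 0.19, -0.009], "hand": 1}]}}

```text
clock: 13.4
tool_pos: [0.4153, 0.2002, 0.2394]
eef_rot: [0.983, 0.156, 0.094, -0.015]
contact_force: [1.8, -0.5, 0.0]
opening: 1.002
finger_force: 0.0
```

Call:
{"fn": "step_arm", "kwargs": {"motion": [{"dp": [0, 0, 0], "twist": [0, 0, 0], "hand": 0.3}, {"dp": [0, 0, 0], "twist": [0, 0, 0], "hand": 0.3}]}}

```text
clock: 13.65
tool_pos: [0.415, 0.1978, 0.2391]
eef_rot: [0.983, 0.156, 0.093, -0.015]
contact_force: [0.0, -1.4, 0.3]
opening: 0.797
finger_force: 0.0
```

```bash
cat > st.py <<'E'
from h import *
import sys
s=r.get_state(); print(s['clock'],s['tool_pos'],s['q'],s['opening'])
d=cam('wrist'); save(d,sys.argv[1]+'.png'); W=cloud(d); np.savez('/tmp/'+sys.argv[1]+'.npz',W=W,px=d['pixels'])
for o in r.search_frame('wrist','stamp')[:1]: print('net',o['score'],d['T'][:3,:3]@np.array(o['at'])+d['T'][:3,3])
A=axes(18,30); M=np.stack([A[:,0],-A[:,1],-A[:,2]],1)
# middle mould origin: top mould plate centre - 24 - 30 along normal
O=np.array([.4770,.2175,.1200])+.001*A[:,0]-.054*M[:,2]
L=(W-O)@M; hsv=cv2.cvtColor(d['pixels'],cv2.COLOR_RGB2HSV).astype(int)
near=np.isfinite(W[...,0])&(abs(L[...,0])<.06)&(abs(L[...,1])<.04)&(L[...,2]>.01)&(L[...,2]<.06)
am=near&(hsv[...,0]>6)&(hsv[...,0]<25)&(hsv[...,1]>120)&(np.hypot(L[...,0],L[...,1])<.03)
pk=near&((hsv[...,0]>160)|(hsv[...,0]<5))&(hsv[...,1]>60)
q=L[pk]; print('pink',len(q),np.percentile(q,[1,99],axis=0)*1000); t=q[(abs(q[:,0])<.036)&(abs(q[:,1])<.026)&(np.hypot(q[:,0],q[:,1])>.023)]; print('top',np.median(t[:,2])*1000)
q=L[am]; print('amber',len(q),np.percentile(q,[1,50,99],axis=0)*1000)
f=q[q[:,2]>.039]
if len(f)>5: print('fin',len(f),f.mean(0)*1000,cv2.minAreaRect((f[:,:2]*1000).astype(np.float32)),np.percentile(f[:,2],90)*1000)
E
python3 st.py w6
```

```text
13.65 [0.415  0.1978 0.2391] [-0.3227  0.4828 -0.3751  2.2221  0.6984  0.3641 -2.5435] 0.7968305249963629
net 0.63 [0.4912 0.2205 0.1069]
pink 2692 [[-48.1946 -29.155   18.9322]
 [ 51.0377  29.8564  34.3259]]
top 29.618702708974205
amber 1081 [[-13.3676 -16.9242  22.6156]
 [  3.8661   0.0485  32.4962]
 [ 16.9486  16.5609  45.2487]]
fin 262 [ 1.0669  0.2823 43.9177] ((0.09910202026367188, 0.4874906539916992), (21.432775497436523, 9.763943672180176), 0.5173195004463196) 45.128919804569016
```

View pics/w6.png

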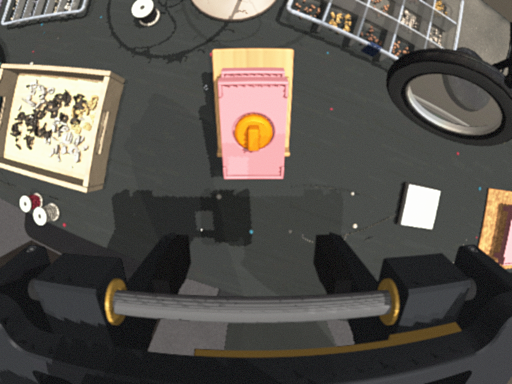

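The amber stamp sits at about (254,132) in the middle mould with its fin along the slope, and the mould is undisturbed. The magnifier at (450,95) stands near the block, so I am checking clearance for the placing direction.

```bash
python3 - <<'E'
from h import *
Ws=[np.load(f'/tmp/{n}.npz')['W'].reshape(-1,3) for n in ['scene','side','w2','w4','w6']]
for W in Ws[:]:
    m=np.isfinite(W[:,0])&(W[:,0]>.46)&(W[:,0]<.8)&(W[:,1]>-.2)&(W[:,1]<.15)&(W[:,2]>.05)&(W[:,2]<.5); P=W[m]
    out=[]
    for y in np.arange(-.15,.15,.03):
        q=P[(P[:,1]>=y)&(P[:,1]<y+.03)]; q=q[np.argsort(q[:,0])]
        out.append((round(y,2),len(q),q[3].round(3).tolist() if len(q)>6 else None))
    print(out)
P=np.concatenate([W[np.isfinite(W[:,0])&(W[:,0]>.46)&(W[:,0]<.8)&(W[:,1]>-.2)&(W[:,1]<.15)&(W[:,2]>.05)&(W[:,2]<.5)] for W in (Ws[0],Ws[1],Ws[2],Ws[4])])
np.save('/tmp/obs.npy',P)
boxes=dict(body=([-.0375,-.0935,-.17],[.0375,.0935,-.042]),fing=([-.012,-.05,-.042],[.012,.05,.022]),cam=([.05,-.03,-.16],[.11,.03,-.09]),arm=([-.05,-.05,-.4],[.05,.05,-.17]))
for rel in (19,22):
  for yaw in range(0,181,15):
    # fin tip point ahead of TCP by 22mm; at height block 15+14
    Rt=axes(yaw,-rel); tip=np.array([.479,-.0275,.031]); p=tip-.022*Rt[:,2]
    l=(P-p)@Rt; o=[]
    for k,(a,b) in boxes.items():
        dd=np.linalg.norm(np.maximum(0,np.maximum(np.array(a)-l,l-np.array(b))),axis=1); o.append((k,round(np.sort(dd)[5]*1000)))
    print(rel,yaw,o)
E
```

```text
[(np.float64(-0.15), 109, [0.721, -0.149, 0.323]), (np.float64(-0.12), 0, None), (np.float64(-0.09), 70, [0.639, -0.061, 0.403]), (np.float64(-0.06), 446, [0.575, -0.037, 0.057]), (np.float64(-0.03), 698, [0.575, -0.017, 0.063]), (np.float64(0.0), 1003, [0.587, 0.017, 0.094]), (np.float64(0.03), 873, [0.59, 0.035, 0.08]), (np.float64(0.06), 384, [0.59, 0.07, 0.052]), (np.float64(0.09), 158, [0.594, 0.093, 0.057]), (np.float64(0.12), 0, None)]
[(np.float64(-0.15), 0, None), (np.float64(-0.12), 122, [0.67, -0.094, 0.4]), (np.float64(-0.09), 1112, [0.581, -0.06, 0.089]), (np.float64(-0.06), 650, [0.578, -0.051, 0.089]), (np.float64(-0.03), 110, [0.595, -0.026, 0.166]), (np.float64(0.0), 96, [0.603, 0.015, 0.178]), (np.float64(0.03), 4, None), (np.float64(0.06), 37, [0.605, 0.064, 0.069]), (np.float64(0.09), 1, None), (np.float64(0.12), 0, None)]
[(np.float64(-0.15), 0, None), (np.float64(-0.12), 0, None), (np.float64(-0.09), 309, [0.695, -0.062, 0.063]), (np.float64(-0.06), 1057, [0.577, -0.034, 0.051]), (np.float64(-0.03), 1738, [0.577, -0.028, 0.052]), (np.float64(0.0), 2485, [0.59, 0
[... 1847 characters left out ...]
4), ('cam', 0), ('arm', 0)]
22 30 [('body', 0), ('fing', 44), ('cam', 0), ('arm', 0)]
22 45 [('body', 0), ('fing', 38), ('cam', 0), ('arm', 0)]
22 60 [('body', 0), ('fing', 38), ('cam', 18), ('arm', 27)]
22 75 [('body', 5), ('fing', 42), ('cam', 53), ('arm', 2)]
22 90 [('body', 10), ('fing', 46), ('cam', 88), ('arm', 0)]
22 105 [('body', 19), ('fing', 48), ('cam', 113), ('arm', 0)]
22 120 [('body', 29), ('fing', 52), ('cam', 116), ('arm', 11)]
22 135 [('body', 41), ('fing', 61), ('cam', 127), ('arm', 46)]
22 150 [('body', 61), ('fing', 72), ('cam', 146), ('arm', 74)]
22 165 [('body', 83), ('fing', 83), ('cam', 169), ('arm', 93)]
22 180 [('body', 89), ('fing', 87), ('cam', 188), ('arm', 108)]
```

```bash
cat >> h.py <<'E'
A30=axes(18,30); M30=A30*[1,-1,-1]; OM=np.array([.4770,.2175,.1200])+.001*A30[:,0]-.054*M30[:,2]
def stamp_tcp(back=0.):
    B=axes(18,11); tip=OM+M30@[.0001,.0005,.037]; return tip-(.022+back)*B[:,2],B
E
python3 - <<'E'
from h import *
for b in (.05,0): p,B=stamp_tcp(b); print(p); plan(p,B)
E
```

```text
[0.4728 0.2167 0.1765]
dp [48.1 -1.7 72.7] twist [ 0.     0.004 -0.003]
[0.4818 0.2196 0.1274]
dp [ 48.3  -1.8 122.7] twist [ 0.     0.004 -0.003]
```

Call:
{"fn": "step_arm", "kwargs": {"motion": [{"dp": [24, -1, 30], "twist": [0, 0, 0], "hand": -0.3}, {"dp": [48, -2, 72], "twist": [0, 0.004, -0.003], "hand": -0.3}, {"dp": [48, -2, 73], "twist": [0, 0.004, -0.003], "hand": -0.3}, {"dp": [48, -2, 73], "twist": [0, 0.004, -0.003], "hand": -0.3}]}}

```text
clock: 14.25
tool_pos: [0.4719, 0.2175, 0.1764]
eef_rot: [0.983, 0.156, 0.094, -0.015]
contact_force: [-0.3, -0.9, -0.1]
opening: 0.349
finger_force: 0.0
```

```bash
python3 st.py w7; python3 - <<'E'
from h import *
p,B=stamp_tcp(0); plan(p,B)
E
```

```text
14.25 [0.4719 0.2175 0.1764] [-0.3971  0.6483 -0.2345  2.1295  0.7921  0.2669 -2.5843] 0.3490714852257097
net 0.81 [0.4896 0.2193 0.1077]
pink 6606 [[-47.2772 -29.3511  18.5978]
 [ 51.3427  29.5131  33.8942]]
top 29.562952845360304
amber 1684 [[-14.3706 -16.8192  23.9552]
 [  6.5454   0.03    32.5184]
 [ 17.0821  16.5507  45.1474]]
fin 366 [ 2.0015  0.2275 43.7338] ((-0.10432910919189453, 0.05563688278198242), (9.641959190368652, 22.46494483947754), 89.58824157714844) 44.914637314650705
dp [ 0.1  1.8 50.6] twist [-0.001 -0.001  0.002]
```

Call:
{"fn": "step_arm", "kwargs": {"motion": [{"dp": [0, 1, 14], "twist": [0, 0, 0], "hand": -0.3}, {"dp": [0, 1.5, 28], "twist": [0, 0, 0], "hand": -0.3}, {"dp": [0, 1.5, 42], "twist": [0, 0, 0], "hand": -0.3}, {"dp": [0, 1.5, 50], "twist": [0, 0, 0], "hand": -0.3}, {"dp": [0, 1.5, 50], "twist": [0, 0, 0], "hand": -0.3}]}}

```text
clock: 14.98
tool_pos: [0.4817, 0.2207, 0.1272]
eef_rot: [0.983, 0.157, 0.095, -0.015]
contact_force: [-0.4, -0.1, -0.3]
opening: 0.348
finger_force: 0.0
```

```bash
python3 - <<'E'
from h import *
s=r.get_state(); print(s['clock'],s['tool_pos'],s['q'],s['opening'],s['finger_force'],s['contact_force'])
p,B=stamp_tcp(0); print(p); plan(p,B)
d=cam('wrist'); cv2.imwrite('pics/w8.png',cv2.resize(d['pixels'][150:350,150:370,::-1],None,fx=3,fy=3))
E
```

```text
14.975 [0.4817 0.2207 0.1272] [-0.5126  0.7479 -0.0449  2.1389  0.8225  0.0991 -2.6096] 0.3483079733621752 0.0 [-0.4144 -0.0665 -0.3346]
[0.4818 0.2196 0.1274]
dp [-0.1  1.1 -0.2] twist [-0.001 -0.     0.003]
```

View pics/w8.png

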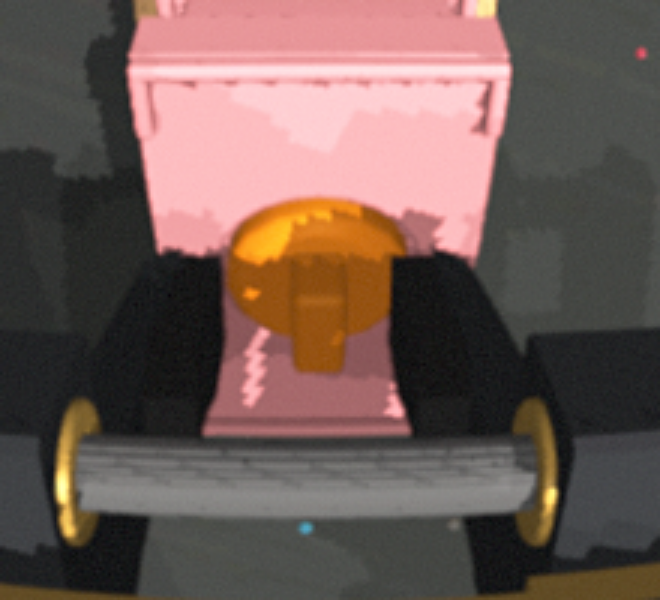

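The fin is at about (320,310) in the crop and the fingertips are at columns 222 and 390. I'll shift 1.5 mm toward the right finger and close.

Call:
{"fn": "step_arm", "kwargs": {"motion": [{"dp": [0, 1.7, 0], "twist": [0, 0, 0], "hand": -0.6}, {"dp": [0, 1.7, 0], "twist": [0, 0, 0], "hand": -1}, {"dp": [0, 1.7, 0], "twist": [0, 0, 0], "hand": -1}, {"dp": [0, 1.7, 0], "twist": [0, 0, 0], "hand": -1}, {"dp": [0, 1.7, 0], "twist": [0, 0, 0], "hand": -1}], "force": 14}}

```text
clock: 15.65
tool_pos: [0.4825, 0.2189, 0.1272]
eef_rot: [0.983, 0.157, 0.095, -0.015]
contact_force: [-1.6, -1.0, 5.0]
opening: 0.113
finger_force: 14.3
```

```bash
python3 - <<'E'
from h import *
s=r.get_state(); print(s['clock'],s['tool_pos'],s['opening']*88,s['finger_force'],s['contact_force'])
E
```

```text
15.65 [0.4825 0.2189 0.1272] 9.90229387517706 14.337163749260071 [-1.556  -0.9976  5.0285]
```

Gripped at 9.9 mm, which matches the fin. I'll lift along the slope normal.

Call:
{"fn": "step_arm", "kwargs": {"motion": [{"dp": [-1, 0, -3], "twist": [0, 0, 0], "hand": -1}, {"dp": [-2.6, 0, -7.5], "twist": [0, 0, 0], "hand": -1}, {"dp": [-5, 0, -14], "twist": [0, 0, 0], "hand": -1}, {"dp": [-6.5, 0, -25], "twist": [0, 0, 0], "hand": -1}, {"dp": [-6, 0, -50], "twist": [0, 0, 0], "hand": -1}]}}

```text
clock: 16.27
tool_pos: [0.4669, 0.214, 0.1752]
eef_rot: [0.983, 0.158, 0.094, -0.015]
contact_force: [-0.1, -0.1, -0.3]
opening: 0.111
finger_force: 14.2
```

```bash
python3 - <<'E'
from h import *
s=r.get_state(); print(s['clock'],s['tool_pos'],s['q'],s['opening']*88,s['finger_force'],s['contact_force'])
d=cam('wrist'); W=cloud(d); hsv=cv2.cvtColor(d['pixels'],cv2.COLOR_RGB2HSV).astype(int)
T=R.from_quat(s['eef_rot']).as_matrix(); l=(W-s['tool_pos'])@T
m=np.isfinite(W[...,0])&(hsv[...,0]>6)&(hsv[...,0]<25)&(hsv[...,1]>120)&(abs(l).max(-1)<.06); print('amber in tool',m.sum(),np.percentile(l[m],[1,50,99],axis=0)*1000)
plan([.42,.10,.25],axes(50,-2)); 
E
```

```text
16.275 [0.4669 0.214  0.1752] [-0.4183  0.6442 -0.199   2.148   0.7727  0.2388 -2.5629] 9.724890523396736 14.241146505155484 [-0.1159 -0.1158 -0.3191]
amber in tool 2150 [[-11.3904 -15.3727 -59.6737]
 [ 12.1176  -0.4717  20.3003]
 [ 31.6257  14.3583  30.7958]]
dp [-65.6  93.5 -86.2] twist [ 0.044 -0.224 -0.555]
```

Call:
{"fn": "step_arm", "kwargs": {"motion": [{"dp": [-8, 10, -25], "twist": [0, -0.02, -0.05], "hand": -1}, {"dp": [-20, 30, -50], "twist": [0.01, -0.07, -0.15], "hand": -1}, {"dp": [-35, 50, -70], "twist": [0.02, -0.12, -0.28], "hand": -1}, {"dp": [-50, 72, -80], "twist": [0.03, -0.17, -0.42], "hand": -1}, {"dp": [-65, 93, -86], "twist": [0.044, -0.224, -0.555], "hand": -1}]}}

```text
clock: 16.95
tool_pos: [0.4203, 0.0995, 0.2477]
eef_rot: [0.905, 0.424, -0.017, 0.007]
contact_force: [0.7, 0.6, -0.4]
opening: 0.114
finger_force: 14.2
```

```bash
python3 - <<'E'
from h import *
s=r.get_state(); print(s['tool_pos'],s['q'],s['opening']*88,s['finger_force'])
plan([.40,.02,.25],axes(85,-12)); 
E
```

```text
[0.4203 0.0995 0.2477] [ 0.1406  0.5646 -0.7585  2.0933  0.5902  0.7478 -1.6999] 10.01810959605427 14.242983025651483
dp [-74.1  35.3   0.5] twist [-0.076 -0.167 -0.603]
```

Call:
{"fn": "step_arm", "kwargs": {"motion": [{"dp": [-15, 7, 0], "twist": [-0.015, -0.033, -0.12], "hand": -1}, {"dp": [-30, 14, 0], "twist": [-0.03, -0.067, -0.24], "hand": -1}, {"dp": [-45, 21, 0], "twist": [-0.045, -0.1, -0.36], "hand": -1}, {"dp": [-60, 28, 0], "twist": [-0.06, -0.133, -0.48], "hand": -1}, {"dp": [-74, 35, 0], "twist": [-0.076, -0.167, -0.603], "hand": -1}]}}

```text
clock: 17.58
tool_pos: [0.3996, 0.0209, 0.2499]
eef_rot: [0.733, 0.672, -0.077, 0.071]
contact_force: [0.1, -1.0, 0.0]
opening: 0.11
finger_force: 14.2
```

```bash
cat >> h.py <<'E'
def put_tcp(target,yaw):
    """TCP pose putting the held stamp's face centre at target, upright; grasp was at TCP G, axes(18,11)"""
    B=axes(18,11); S=OM+M30@[.0003,.0003,.023]; o=B.T@(S-np.array([.4825,.2189,.1272])); Rt=axes(yaw,-19)
    return np.array(target)-Rt@o,Rt
E
python3 - <<'E'
from h import *
s=r.get_state(); print(s['tool_pos'],s['q'],s['opening']*88,s['finger_force'])
for h in (.12,.03): p,Rt=put_tcp([.479,-.0275,.015+h],115); print(p); plan(p,Rt)
E
```

```text
[0.3996 0.0209 0.2499] [ 0.2357  0.5637 -0.8455  2.1694  0.782   0.8898 -1.2409] 9.72016952109803 14.24334770616042
[ 0.4766 -0.0207  0.1694]
dp [-17.2  80.3  85.9] twist [-0.14  -0.119 -0.505]
[ 0.4766 -0.0207  0.0794]
dp [  1.6  80.3 174. ] twist [-0.14  -0.119 -0.505]
```

Call:
{"fn": "step_arm", "kwargs": {"motion": [{"dp": [-3, 16, 10], "twist": [-0.03, -0.024, -0.1], "hand": -1}, {"dp": [-7, 32, 25], "twist": [-0.056, -0.048, -0.2], "hand": -1}, {"dp": [-10, 48, 45], "twist": [-0.084, -0.07, -0.3], "hand": -1}, {"dp": [-14, 64, 65], "twist": [-0.11, -0.095, -0.4], "hand": -1}, {"dp": [-17, 80, 86], "twist": [-0.14, -0.119, -0.505], "hand": -1}]}}

```text
clock: 18.2
tool_pos: [0.4771, -0.0203, 0.1687]
eef_rot: [0.53, 0.832, -0.088, 0.14]
contact_force: [-0.1, -0.2, -1.0]
opening: 0.117
finger_force: 14.2
```

Call:
{"fn": "step_arm", "kwargs": {"motion": [{"dp": [0, 0, 0], "twist": [0, 0, 0], "hand": -1}]}}

```text
clock: 18.32
tool_pos: [0.4757, -0.0206, 0.1681]
eef_rot: [0.532, 0.831, -0.09, 0.138]
contact_force: [-0.4, -0.3, -0.8]
opening: 0.114
finger_force: 14.2
```

```bash
cat > bl.py <<'E'
from h import *
s=r.get_state(); print(s['clock'],s['tool_pos'],s['q'],s['opening']*88,s['finger_force'],s['contact_force'])
for c in ['wrist','scene','side']:
    d=cam(c); W=cloud(d); hsv=cv2.cvtColor(d['pixels'],cv2.COLOR_RGB2HSV).astype(int)
    ok=np.isfinite(W[...,0])
    b=ok&(W[...,2]>.009)&(W[...,2]<.021)&(W[...,0]>.42)&(W[...,0]<.54)&(W[...,1]>-.1)&(W[...,1]<.04)&(hsv[...,1]<60)
    b=cv2.morphologyEx(b.astype(np.uint8),cv2.MORPH_OPEN,np.ones((2,2)))>0
    if b.sum()>10: print(c,'block',b.sum(),np.median(W[b],0),cv2.minAreaRect((W[b][:,:2]*1000).astype(np.float32)))
    a=ok&(hsv[...,0]>6)&(hsv[...,0]<25)&(hsv[...,1]>120)&(np.linalg.norm(W-s['tool_pos'],axis=-1)<.08)&(W[...,2]<s['tool_pos'][2])
    if a.sum()>10: print(c,'amber',a.sum(),np.percentile(W[a],[2,50,98],axis=0).round(4).tolist())
    if c=='wrist': save(d,'wl.png'); np.savez('/tmp/wl.npz',W=W,px=d['pixels'])
E
python3 bl.py; python3 - <<'E'
from h import *
p,Rt=put_tcp([.479,-.0275,.045],115); print(p); plan(p,Rt)
E
```

```text
18.325 [ 0.4757 -0.0206  0.1681] [ 0.1923  0.7585 -0.7416  2.1898  1.2753  0.8624 -1.0878] 10.070443604540733 14.24412373920859 [-0.3779 -0.3308 -0.7907]
wrist block 3395 [nan nan nan] ((483.32525634765625, -31.824447631835938), (60.276084899902344, 67.66287994384766), 9.442429542541504)
wrist amber 1442 [[0.4625, -0.029, 0.1349], [0.4748, -0.0165, 0.1427], [0.4888, -0.0101, 0.16]]
scene block 193 [ 0.4691 -0.0233  0.0147] ((474.99969482421875, -32.869300842285156), (52.54615020751953, 73.92654418945312), 9.243904113769531)
scene amber 61 [[0.4611, -0.0375, 0.1354], [0.469, -0.0176, 0.145], [0.4829, -0.0076, 0.1613]]
side block 113 [nan nan nan] ((480.3402099609375, -20.303478240966797), (55.504371643066406, 83.42098999023438), 4.933354377746582)
side amber 63 [[0.4621, -0.0488, 0.135], [0.4798, -0.0381, 0.1442], [0.4933, -0.0204, 0.1591]]
[ 0.4766 -0.0207  0.0794]
dp [28.1 -0.4 85.8] twist [-0.    -0.001 -0.005]
```

View pics/wl.png

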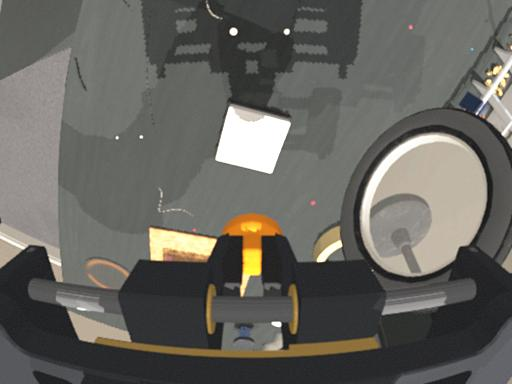

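```bash
python3 - <<'E'
from h import *
f=np.load('/tmp/wl.npz'); px=f['px'].astype(int); s=r.get_state()
m=((px.min(-1)>150)).astype(np.uint8); m[:90]=0; m[185:]=0; m[:,:205]=0; m[:,300:]=0
# include shaded corner: connected with z>9mm
W=f['W']; z=np.nan_to_num(W[...,2]); 
k=np.zeros_like(m); k[95:180,205:300]=(px[95:180,205:300].mean(-1)>105)
n,lab,st,ce=cv2.connectedComponentsWithStats(k); i=1+np.argmax(st[1:,4]); k=(lab==i).astype(np.uint8)
c=max(cv2.findContours(k,0,2)[0],key=cv2.contourArea); rect=cv2.minAreaRect(c); print(st[i],ce[i],rect)
d=cam('wrist'); u,v=(cv2.boxPoints(cv2.minAreaRect(c)).T)
a=(u-d['cx'])/d['fx']; b=(v-d['cy'])/d['fy']; th=np.hypot(a,b); kk=np.sin(th)/th
D=np.stack([a*kk,b*kk,np.cos(th)],-1)@d['T'][:3,:3].T; o=d['T'][:3,3]; Q=o+D*((.015-o[2])/D[:,2])[:,None]; print(Q,Q.mean(0), np.linalg.norm(Q-np.roll(Q,1,0),axis=1))
E
```

```text
[ 205  104   95   76 5457] [254.0696 147.2604] ((252.0, 141.5), (93.99998474121094, 74.99998474121094), -0.0)
[[ 0.4557 -0.0839  0.015 ]
 [ 0.4283 -0.0092  0.015 ]
 [ 0.5026  0.0249  0.015 ]
 [ 0.5416 -0.0444  0.015 ]] [ 0.4821 -0.0281  0.015 ] [0.0946 0.0795 0.0818 0.0796]
```

Call:
{"fn": "step_arm", "kwargs": {"motion": [{"dp": [5, 0, 15], "twist": [0, 0, 0], "hand": -1}, {"dp": [11, 0, 33], "twist": [0, 0, 0], "hand": -1}, {"dp": [17, 0, 52], "twist": [0, 0, 0], "hand": -1}, {"dp": [22, 0, 68], "twist": [0, 0, 0], "hand": -1}, {"dp": [28, 0, 86], "twist": [0, 0, -0.005], "hand": -1}]}}

```text
clock: 19.15
tool_pos: [0.4776, -0.0208, 0.0789]
eef_rot: [0.53, 0.832, -0.088, 0.139]
contact_force: [-0.5, -0.6, 0.3]
opening: 0.111
finger_force: 14.2
```

```bash
python3 bl.py
```

```text
19.15 [ 0.4776 -0.0208  0.0789] [ 0.1433  0.9459 -0.6716  2.2277  1.5575  0.8556 -1.3591] 9.72431416869746 14.24372972913261 [-0.5172 -0.5773  0.3108]
wrist block 4940 [nan nan nan] ((484.9805603027344, -33.195438385009766), (61.41511535644531, 71.79379272460938), 10.540397644042969)
wrist amber 1212 [[0.4647, -0.0282, 0.046], [0.4769, -0.0169, 0.0534], [0.491, -0.0102, 0.0693]]
scene block 196 [ 0.4676 -0.0229  0.0151] ((476.6770935058594, -33.839393615722656), (57.426456451416016, 76.44182586669922), 7.285151481628418)
scene amber 56 [[0.4605, -0.0382, 0.0445], [0.4711, -0.0179, 0.0525], [0.4864, -0.0077, 0.0724]]
side block 114 [ 0.4813 -0.0423  0.0135] ((480.255859375, -19.808128356933594), (55.39080047607422, 81.0942153930664), 4.874514579772949)
side amber 67 [[0.4634, -0.0486, 0.0439], [0.4809, -0.039, 0.0522], [0.4948, -0.0214, 0.0686]]
```

```bash
python3 - <<'E'
from h import *
d=cam('wrist'); T=np.eye(4); T[:3,:3]=R.from_quat([.532,.831,-.09,.138]).as_matrix(); T[:3,3]=[.4757,-.0206,.1681]; T=T@np.array(d['mount'])
u,v=np.array([(231,101),(291,120),(272,173),(216,158)],float).T
a=(u-d['cx'])/d['fx']; b=(v-d['cy'])/d['fy']; th=np.hypot(a,b); kk=np.sin(th)/th
D=np.stack([a*kk,b*kk,np.cos(th)],-1)@T[:3,:3].T; o=T[:3,3]; Q=o+D*((.015-o[2])/D[:,2])[:,None]; print(Q,Q.mean(0), np.linalg.norm(Q-np.roll(Q,1,0),axis=1))
p,Rt=put_tcp([.480,-.0275,.015+.004],115); print(p); plan(p,Rt)
E
```

```text
[[ 0.4469  0.0014  0.015 ]
 [ 0.5019  0.0074  0.015 ]
 [ 0.512  -0.0501  0.015 ]
 [ 0.4559 -0.0571  0.015 ]] [ 0.4792 -0.0246  0.015 ] [0.0592 0.0553 0.0583 0.0565]
[ 0.4776 -0.0207  0.0534]
dp [ 8.3  0.5 24.3] twist [-0.    -0.001  0.001]
```

Call:
{"fn": "step_arm", "kwargs": {"motion": [{"dp": [2, 0, 6], "twist": [0, 0, 0], "hand": -1}, {"dp": [5, 0.5, 13], "twist": [0, 0, 0], "hand": -1}, {"dp": [7, 0.5, 19], "twist": [0, 0, 0], "hand": -1}, {"dp": [9, 0.5, 24.5], "twist": [0, 0, 0], "hand": -1}, {"dp": [9, 0.5, 24.5], "twist": [0, 0, 0], "hand": -1}]}}

```text
clock: 19.98
tool_pos: [0.4769, -0.0205, 0.0518]
eef_rot: [0.529, 0.832, -0.089, 0.138]
contact_force: [-0.2, -0.0, -0.0]
opening: 0.113
finger_force: 14.2
```

```bash
python3 bl.py | grep -v block; python3 - <<'E'
from h import *
p,Rt=put_tcp([.4795,-.0265,.015],115); print(p); plan(p,Rt)
E
```

```text
19.975 [ 0.4769 -0.0205  0.0518] [ 0.1353  1.0063 -0.6593  2.2286  1.6288  0.8699 -1.4239] 9.972935056039057 14.244322991125955 [-0.1815 -0.0197 -0.0175]
wrist amber 1177 [[0.4641, -0.0264, 0.0182], [0.4763, -0.0165, 0.0262], [0.4901, -0.01, 0.0424]]
scene amber 55 [[0.4617, -0.0381, 0.0192], [0.4698, -0.0185, 0.028], [0.4843, -0.0099, 0.0451]]
side amber 53 [[0.4656, -0.0492, 0.023], [0.4804, -0.0375, 0.0307], [0.4944, -0.0189, 0.0449]]
[ 0.4771 -0.0197  0.0494]
dp [1.7 0.2 2.6] twist [-0.001 -0.001  0.001]
```

Call:
{"fn": "step_arm", "kwargs": {"motion": [{"dp": [0.4, 0, 0.8], "twist": [0, 0, 0], "hand": -1}, {"dp": [0.7, 0, 1.5], "twist": [0, 0, 0], "hand": -1}, {"dp": [1, 0, 2.2], "twist": [0, 0, 0], "hand": -1}, {"dp": [1, 0, 2.2], "twist": [0, 0, 0], "hand": -1}]}}

```text
clock: 20.62
tool_pos: [0.477, -0.0203, 0.0499]
eef_rot: [0.529, 0.832, -0.089, 0.138]
contact_force: [0.3, 0.3, -0.3]
opening: 0.112
finger_force: 14.2
```

Call:
{"fn": "step_arm", "kwargs": {"motion": [{"dp": [0.2, 0, 0.5], "twist": [0, 0, 0], "hand": -1}, {"dp": [0.4, 0, 1], "twist": [0, 0, 0], "hand": -1}, {"dp": [0.4, 0, 1], "twist": [0, 0, 0], "hand": -1}]}}

```text
clock: 21.0
tool_pos: [0.477, -0.0203, 0.0491]
eef_rot: [0.529, 0.832, -0.089, 0.139]
contact_force: [-1.7, 0.4, 2.2]
opening: 0.109
finger_force: 14.3
```

Call:
{"fn": "step_arm", "kwargs": {"motion": [{"dp": [0.1, 0, 0.3], "twist": [0, 0, 0], "hand": -1}, {"dp": [0.2, 0, 0.6], "twist": [0, 0, 0], "hand": -1}, {"dp": [0.2, 0, 0.6], "twist": [0, 0, 0], "hand": -1}]}}

```text
clock: 21.38
tool_pos: [0.477, -0.0202, 0.049]
eef_rot: [0.529, 0.832, -0.089, 0.139]
contact_force: [-2.5, 0.5, 9.7]
opening: 0.115
finger_force: 14.4
```

Call:
{"fn": "step_arm", "kwargs": {"motion": [{"dp": [0, 0, 0], "twist": [0, 0, 0], "hand": -0.65}, {"dp": [0, 0, 0], "twist": [0, 0, 0], "hand": -0.4}, {"dp": [0, 0, 0], "twist": [0, 0, 0], "hand": -0.3}, {"dp": [0, 0, 0], "twist": [0, 0, 0], "hand": -0.3}], "force": 5}}

```text
clock: 21.88
tool_pos: [0.4768, -0.0203, 0.048]
eef_rot: [0.529, 0.832, -0.089, 0.138]
contact_force: [-0.2, -0.4, -0.8]
opening: 0.348
finger_force: 0.0
```

```bash
python3 - <<'E'
from h import *
s=r.get_state(); print(s['tool_pos'],s['opening'],s['contact_force'])
plan(s['tool_pos']+[0,0,.03],axes(115,-19)); plan([.46,-.01,.20],axes(115,-15)); plan([.40,.0,.26],axes(100,-10))
E
```

```text
[ 0.4768 -0.0203  0.048 ] 0.34785438267109114 [-0.2499 -0.4114 -0.7786]
dp [ -9.7  -0.1 -28.4] twist [-0.002 -0.001  0.002]
dp [ -33.7  -11.2 -149.1] twist [-0.002  0.069  0.001]
dp [ -20.6  -61.4 -217. ] twist [0.064 0.155 0.255]
```

Call:
{"fn": "step_arm", "kwargs": {"motion": [{"dp": [-3, 0, -9], "twist": [0, 0, 0], "hand": -0.3}, {"dp": [-10, 0, -28], "twist": [0, 0, 0], "hand": -0.3}, {"dp": [-22, -4, -70], "twist": [0, 0.02, 0], "hand": -0.3}, {"dp": [-30, -10, -120], "twist": [0, 0.05, 0], "hand": -0.3}, {"dp": [-34, -25, -170], "twist": [0, 0.07, 0], "hand": -0.3}]}}

```text
clock: 22.5
tool_pos: [0.4447, -0.0095, 0.2221]
eef_rot: [0.532, 0.836, -0.07, 0.109]
contact_force: [0.7, -1.0, 0.1]
opening: 0.351
finger_force: 0.0
```

Call:
{"fn": "step_arm", "kwargs": {"motion": [{"dp": [0, -20, -20], "twist": [0, 0, 0], "hand": -0.3}, {"dp": [0, -35, -30], "twist": [0, 0, 0], "hand": -0.3}, {"dp": [0, -35, -30], "twist": [0, 0, 0], "hand": -0.3}]}}

```text
clock: 22.88
tool_pos: [0.4091, -0.0183, 0.2495]
eef_rot: [0.532, 0.837, -0.071, 0.11]
contact_force: [0.3, 0.3, 0.8]
opening: 0.352
finger_force: 0.0
```

```bash
python3 - <<'E'
from h import *
s=r.get_state(); print(s['clock'],s['tool_pos'])
d=cam('wrist'); W=cloud(d); hsv=cv2.cvtColor(d['pixels'],cv2.COLOR_RGB2HSV).astype(int); save(d,'w9.png')
m=np.isfinite(W[...,0])&(hsv[...,0]>6)&(hsv[...,0]<25)&(hsv[...,1]>120)&(np.linalg.norm(W-[.48,-.027,.02],axis=-1)<.05)
P=W[m]; 
for a,b in [(.018,.03),(.032,.042)]:
    q=P[(P[:,2]>a)&(P[:,2]<b)]; print(len(q),np.median(q[:,2]),cv2.minAreaRect((q[:,:2]*1000).astype(np.float32)))
b=np.isfinite(W[...,0])&(W[...,2]>.008)&(W[...,2]<.022)&(np.linalg.norm(W-[.48,-.027,.015],axis=-1)<.055)
print('block',b.sum(),cv2.minAreaRect((W[b][:,:2]*1000).astype(np.float32)))
d=cam('scene'); cv2.imwrite('pics/sc9.png',cv2.resize(d['pixels'][150:290,120:420,::-1],None,fx=2.6,fy=2.6))
d=cam('side')
for n in ['tape_roll','bead_pot','spool','glue_tube']:
    for o in r.search_frame('side',n)[:1]: print(n,o['score'],d['T'][:3,:3]@np.array(o['at'])+d['T'][:3,3])
E
```

```text
22.875 [ 0.4091 -0.0183  0.2495]
259 0.02363268975451427 ((480.0184020996094, -25.83096694946289), (33.14337158203125, 32.12291717529297), 33.48282241821289)
54 0.03542825099030314 ((481.08013916015625, -25.7346134185791), (10.114377975463867, 19.697189331054688), 29.04344367980957)
block 1360 ((478.8751220703125, -27.270187377929688), (56.9372673034668, 56.586883544921875), 8.61642074584961)
tape_roll 0.9 [ 0.6452 -0.1469  0.0216]
bead_pot 0.52 [ 0.6484 -0.1459  0.0198]
spool 0.19 [ 0.6451 -0.2812  0.0317]
glue_tube 0.75 [ 0.489  -0.436   0.0076]
```

View pics/w9.png

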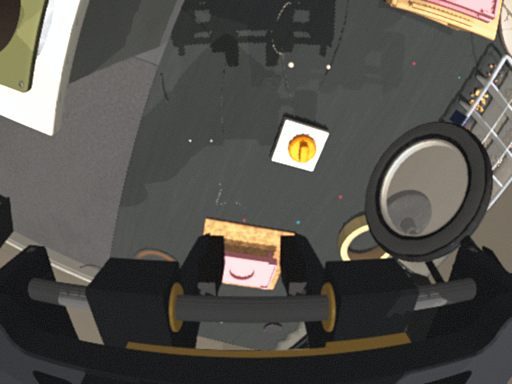

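View pics/sc9.png

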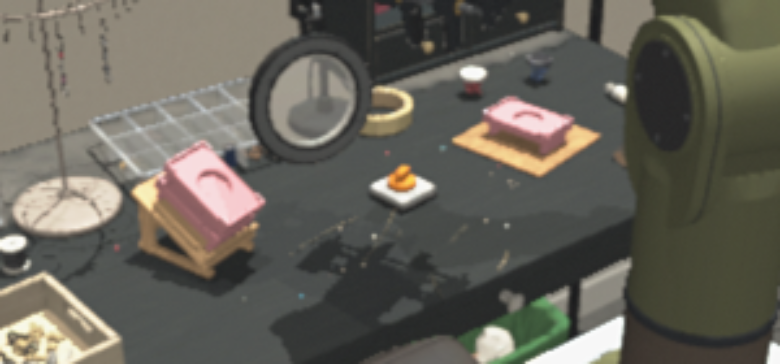

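The wrist view shows the stamp upright at (302,149), within about 2 mm of the block's middle, and the block has not moved. The scene crop shows the mould flat on the mat at (527,120), two moulds in the rack at (210,195), and the nearby things in place. Handing in.

```bash
python3 -c "
from plant import r
print(r.finish_job())"
```

```text
the job is handed in; nothing more can be done
None
```

The top mould is flat, feet down, in the middle of the cork mat (within about 1 mm). The stamp stands fin up within about 2 mm of the steel block's middle. The other two moulds and the things around them look undisturbed in the last pictures, and the job was handed in at about 23 s; no verdict was shown.

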